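# Load sample tubes into the transport carrier and latch them in

### The arm

A 6-joint arm with a two-finger parallel gripper is mounted at the origin on a cart in front of the work surface, level with it; the furniture and walls round the work are solid. World frame = base frame: x ahead of the robot, y to its left, z up, the work surface at z = 0. Lengths are in m, angles in rad, forces in N, time in s.
With the tool pointing down it reaches from about 0.3 to 1 m from the base axis. Payload 5.1 kg.
Tool frame: the origin (TCP) lies on the centre line of the jaws, within the pads' length; the fingertips stand 22 mm ahead of it and the grasp point (between the pads) lies 3 mm ahead of it (finger_overhang is the distance from the TCP to the fingertips, in m); z points along the fingers, y is the direction in which the jaws open and shut (so a half turn about z gives the same grasp; the last joint's range is limited). The gripper opens to 95 mm and grips with 3 to 60 N. Pads are 20 mm wide; open, the fingers measure 119 mm over their backs; the gripper's body (75 mm by 180 mm) begins 59 mm behind the grasp point.
Start: joints at [1.102, 0.124, 1.65, -0, 1.367, -0.083], TCP at [0.245, 0.602, 0.237] pointing down, gripper open.
Joint ranges: [-2.61, 2.61], [-1.02, 2.33], [0.03, 2.71], [-1.35, 4.49], [0.32, 2.68], [-2.91, 2.91]. Speed limits (rad/s): [2.57, 2.57, 3.14, 3.14, 3.14, 3.14].

### API

Orientations are given as a unit quaternion [x, y, z, w].
In Python, from workcell import state, read_camera, camera_model, job_done, regions_of, mark_of, finger_overhang gives the robot as it stands. The module is installed in compiled form; this text tells all that it offers.
- The arm moves only by the tool apply_moves, never from a script. Its argument "motion" is text: rows parted by semicolons, each of 7 numbers parted by spaces: the shift along the world's x, y, z in mm, then the turn, a rotation vector about the world's x, y, z in degrees, then the opening in per cent of the stroke, from 0 (shut) to 100 (fully open). A call has 1 to 20 rows; each row shifts and turns the pose as measured when the row begins; what a row does not reach is not made up. A row lasts 1/8 s, in which the tool goes at most 62.5 mm and 10.7 degrees, less where a joint would pass 70% of its speed; a pose out of reach is approached as far as the arm can. A call with a gripper value outside its range is refused whole. The fingers move at their own pace and stop on an object; "squeeze" is the grip in N (left out, the last holds). Time passes only in rows, so rows that do not move let the fingers close. It gives the time, the measured TCP pose, the force and the opening at its end, in the units of the state.
- state(): the state, without advancing time (a new reading comes with each control period).
- read_camera(name): name is "side" or "top" or "wrist"; returns the picture (384x512x3 uint8, red, green, blue); there is no depth.
- camera_model(name): a dict with "fx", "fy", "cx", "cy" (pixels), "rvec" (rotation vector, rad) and "tvec" (3), from world to camera coordinates, as OpenCV has them. Camera axes: x right, y down, z forward; pixel columns grow to the right and rows downward; lengths in m; the calibration is good to about 2 mm. A picture is of the moment at which its call begins: read the wrist's pose just before it. camera_model takes no time and is no camera call; for the wrist camera it gives the pose at the moment of the call.
- job_done(): hands the job in, once; it reports no verdict.
Trained networks look in the newest picture that a camera, given by its name, has taken for a name from the list of things; names that differ only in an ending like _2 or _b are one class to them, and where a whole thing is asked for, a point or a joint stands for the part that bears it (a point fixed in the world has none). Each returns a list of dicts, best first, with "score" (0 to 1); they miss things now and then, are a little off and sometimes report something else, mostly with a low value. They report only what shows in the picture. A call takes as long as a camera call. They do not tell look-alikes from the thing itself.
- regions_of(name, camera): "mask" (384x512 bool, what is visible of it) and "location" ([column, row] in pixels, amid what is visible of it).
- mark_of(name, camera): "location" ([column, row] in pixels: a listed point, or the origin of a listed thing).
The state is a dict: "time_s": time; "joint_positions": joint angles; "joint_velocities": joint speeds; "joint_efforts": joint torques, N m; "ee_pos": TCP position; "orientation": TCP orientation; "ft_force": force on the tool from outside, world axes, zero at the start; "wrist_torque": the same for the moment, N m; "width": finger opening in m.
Only numpy, scipy, OpenCV 4.12 (cv2) and the standard library are available. Lean on these libraries where they do the work, as an engineer would, in place of code of your own. Each camera call takes 0.05 s, during which the arm holds its last target.

### The job

Pack the glass tubes for transport: lay every loose tube down in a V groove of its own in the carrier, then set the hold-down bar squarely across them, down in its seats at both ends of the carrier. Swing the two quarter-turn latches out of the way as needed, and finish with both turned fully closed over the ends of the bar. The tubes are round and roll off when knocked; leave the beaker alone.

Things in the scene. Friction and masses are not known exactly. Their poses are not given: they have to be found in the camera images.
- carrier: Transport carrier, fixed to the worktop: aluminium base plate 226 x 226 x 8 mm with three parallel V grooves along its x axis. Origin at the centre of its underside, z up. Lips at x = +-110 mm (26 mm high) close the ends; a pillar (12 mm thick in y, 124 mm long in x, top at z = 45 mm) stands at y = +-98 mm.
- groove_left (a point): Where the middle of a tube at home in the left groove lies: carrier y = +52 mm, x = 0, z = 30 mm; a tube at home lies along the carrier's x axis, either way round. Each groove is two white 45 degree V cradles, 16 mm wide, at x = -62 and +62 mm, tops 39 mm up; between them there is free space down to the base plate (z = 8 mm).
- groove_mid (a point): The same for the middle groove, carrier y = 0.
- groove_right (a point): The same for the right groove, carrier y = -52 mm.
- bar_home (a point): Where the bar's origin lies when it is home, along the carrier's y axis: carrier x = 0, y = 0, z = 45 mm. The seats are the tops of the two pillars; on each, two guide posts 13 mm high, 41 mm apart, keep the bar in x, and an outer end stop (inner face at y = +-107 mm, top at z = 54 mm) keeps it in y.
- bar: Hold-down bar, loose: aluminium, 36 mm (its x) x 208 mm (its y) x 12 mm thick, 0.22 kg, with a black grip block on top, 16 mm (x) x 90 mm (y) x 30 mm high, so 42 mm high in all. Origin at the centre of its underside, z up. Either end may go left. Laid home it clears the tubes by 2 mm.
- latch_left (a joint): Quarter-turn latch on the carrier's +y pillar, a flat steel arm turning on a vertical pivot, rad. 0 = closed stop: the arm points to the carrier's -x, over the end of the bar's seat, and bars the way down to it. 1.571 = open stop: the arm points to the carrier's +y, outward, clear of the seat. It stays where it is left (about 1 N at the knob moves it). It passes 3 mm over a seated bar.
- latch_right (a joint): Its mirror image on the -y pillar, rad. 0 = closed stop, arm pointing to the carrier's -x; 1.571 = open stop, arm pointing to the carrier's -y, outward.
- latch_left_knob (a point): Point on the axis of the left latch's knob: black upright round pin, 18 mm in diameter, 32 mm high, 56 mm from the pivot; this point is 12 mm below its top and 20 mm above the arm (88 mm above the carrier's underside). Moves with the latch.
- latch_right_knob (a point): The same point on the right latch's knob.
- latch_left_pivot (a point): Point on the left latch's pivot axis, at the height of the knob point; fixed on the carrier at x = +46, y = +98 mm.
- latch_right_pivot (a point): Point on the right latch's pivot axis, at the height of the knob point; fixed on the carrier at x = +46, y = -98 mm.
- beaker: Bystander: 400 ml beaker, 78 x 73 x 158 mm, standing loose behind the work. Origin at the centre of its underside. To be left alone.
- tube_1: Clear glass test tube lying on the worktop, 185 mm long, 25.5 mm in diameter (thin rim 30 mm at the open end), 34 g, rolls easily when knocked. Origin on its axis at the closed end; its z axis runs along it to the open end. One of up to three alike; some may be absent.
- tube_1_mid (a point): The middle of that tube: on its axis, 92.5 mm from either end. At rest on the worktop it is 13 mm up.
- tube_2: Clear glass test tube lying on the worktop, 185 mm long, 25.5 mm in diameter (thin rim 30 mm at the open end), 34 g, rolls easily when knocked. Origin on its axis at the closed end; its z axis runs along it to the open end. One of up to three alike; some may be absent.
- tube_2_mid (a point): The middle of that tube: on its axis, 92.5 mm from either end. At rest on the worktop it is 13 mm up.
- tube_3: Clear glass test tube lying on the worktop, 185 mm long, 25.5 mm in diameter (thin rim 30 mm at the open end), 34 g, rolls easily when knocked. Origin on its axis at the closed end; its z axis runs along it to the open end. One of up to three alike; some may be absent.
- tube_3_mid (a point): The middle of that tube: on its axis, 92.5 mm from either end. At rest on the worktop it is 13 mm up.
Not all that is in view belongs to the job. What is shaped like the tube_3 but turquoise is not meant.

How it is judged:
By the outcome, as a careful person would: the job done as asked, in the order asked, and still so for the second after the job is handed in, with the robot touching nothing.
Of tube_1, tube_2, tube_3 only 2 to 3 are there at a start; the rules pass over those that are not, and their reading is None.
At some moment in a run one of bar may be knocked a few centimetres aside while the robot is not near it.
Once in a run the grip may slacken for a moment while it holds something.
It also fails if it takes over 208 s, if anything falls off the work surface, if the arm or the gripper's body presses on something with over 40 N, if the wrist force passes 120 N, or if a joint passes its speed limit or range.

## Working session

There is one attempt and no reset: what is moved stays moved. The work goes in short steps, Python scripts to look and compute and a tool call to move; the robot and the scene stay as the last step left them, time stands still between calls to the robot, and variables do not carry over. Pictures are saved under pics/ and viewed, and the job is handed in when it is done.

Besides the shell and the picture viewer there is one more tool, called after "Emit:" by a JSON object that holds its "api" and its "payload", one argument or row to a line. apply_moves: Moves the arm, as the interface text tells. Its arguments: {"type":"object","properties":{"motion":{"type":"string"},"squeeze":{"type":"number"}},"required":["motion"]}

```bash
mkdir -p pics
cat > h.py <<'E'
import numpy as np, cv2
from workcell import *
from scipy.spatial.transform import Rotation as R
def cam(n):
    m=camera_model(n); K=np.array([[m['fx'],0,m['cx']],[0,m['fy'],m['cy']],[0,0,1]]); 
    return K,R.from_rotvec(m['rvec']).as_matrix(),np.array(m['tvec'])
def proj(n,p,c=None):
    K,r,t=c or cam(n); q=(r@np.atleast_2d(p).T).T+t; q=q@K.T; return q[:,:2]/q[:,2:]
def back(n,uv,z,c=None):
    K,r,t=c or cam(n); d=r.T@np.linalg.inv(K)@np.array([uv[0],uv[1],1.]); o=-r.T@t
    return o+d*(z-o[2])/d[2]
def save(n,f):
    im=read_camera(n); cv2.imwrite('pics/'+f,im[:,:,::-1]); return im
def st():
    s=state(); print('t',round(s['time_s'],2),'pos',np.round(s['ee_pos'],4),'q',np.round(s['orientation'],4),'F',np.round(s['ft_force'],1),'w',round(s['width'],4)); return s
E
python3 - <<'E'
from h import *
st(); print(finger_overhang)
for n in ['side','top','wrist']:
    save(n,n+'0.png'); K,r,t=cam(n); print(n,K[0,0],-r.T@t, r[2])
E
```

```text
t 0.0 pos [0.2443 0.6017 0.2354] q [ 1.917e-01  9.815e-01 -1.000e-03 -3.000e-04] F [-0.5  0.7 -0.1] w 0.0951
0.022
side 416.9060111534957 [-0.07954622 -0.46504802  1.06578027] [ 0.50054245  0.41223322 -0.76126279]
top 490.00872999741387 [0.30689362 0.06385285 1.80443906] [ 0.15499428  0.00930851 -0.98787151]
wrist 299.1048528627734 [0.16929948 0.63274411 0.38407915] [ 0.26521293 -0.11032566 -0.95785717]
```

View pics/top0.png

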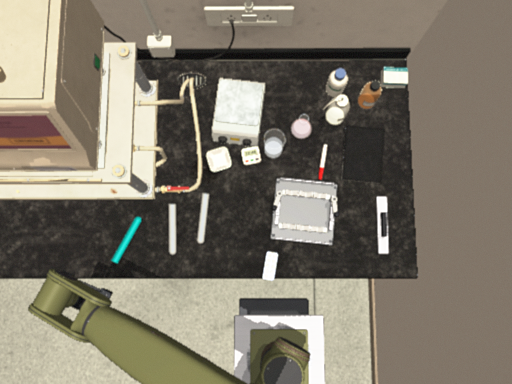

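View pics/side0.png

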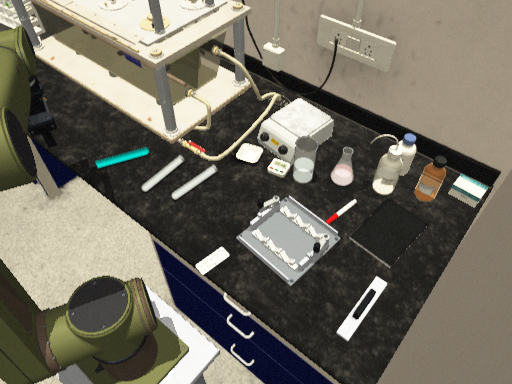

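View pics/wrist0.png

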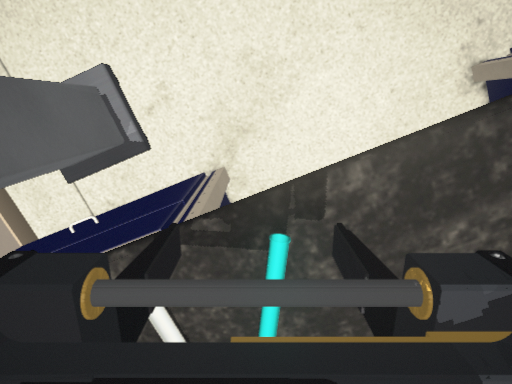

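The top view shows two whitish tubes at (172,229) and (203,218). The turquoise look-alike is at (126,240), the bar at (382,225), the carrier at (305,210), and a small white box at (270,266). Next I locate these with the networks.

Run:
```python
from h import *
for n in ['top','side']:
    read_camera(n)
    for k in ['tube_1','tube_1_mid','carrier','bar','latch_left_knob','latch_right_knob','latch_left_pivot','latch_right_pivot','groove_mid','bar_home']:
        z={'tube_1':.013,'tube_1_mid':.013,'latch_left_knob':.088,'latch_right_knob':.088,'latch_left_pivot':.088,'latch_right_pivot':.088,'groove_mid':.03,'bar_home':.045}.get(k,0)
        for d in mark_of(k,n)[:5]:
            if d['score']>.2: print(n,k,round(d['score'],2),np.round(d['location'],1),np.round(back(n,d['location'],z),4))
im=cv2.imread('pics/top0.png')
cv2.imwrite('pics/c1.png',cv2.resize(im[165:285,90:410],None,fx=2.5,fy=2.5,interpolation=cv2.INTER_CUBIC))
im=cv2.imread('pics/side0.png')
cv2.imwrite('pics/c2.png',cv2.resize(im[140:340,90:400],None,fx=2.5,fy=2.5,interpolation=cv2.INTER_CUBIC))
st()
```

```text
top tube_1 0.88 [174.7 256.4] [0.3606 0.3784 0.013 ]
top tube_1 0.78 [205.1 243.7] [0.4064 0.2685 0.013 ]
top tube_1 0.63 [139.5 213.8] [0.5167 0.5122 0.013 ]
top tube_1_mid 0.58 [271.3 147.2] [0.7673 0.025  0.013 ]
top carrier 0.75 [304.6 212.6] [ 0.5213 -0.0971  0.    ]
top bar 0.96 [382.7 224.8] [ 0.4754 -0.3837  0.    ]
top latch_right_knob 0.47 [337.7 214.7] [ 0.5031 -0.2054  0.088 ]
top latch_left_pivot 0.92 [276.8 189.5] [0.5936 0.008  0.088 ]
top latch_left_pivot 0.64 [292.3 207.1] [ 0.5305 -0.0462  0.088 ]
top latch_right_pivot 0.56 [332.9 196.5] [ 0.5679 -0.1902  0.088 ]
top groove_mid 0.56 [305.5 211.2] [ 0.5229 -0.0978  0.03  ]
top bar_home 0.98 [304.8 210. ] [ 0.5254 -0.094   0.045 ]
side tube_1 0.96 [170.3 197.6] [0.4011 0.2844 0.013 ]
side tube_1 0.93 [141.8 189.7] [0.3644 0.3815 0.013 ]
side tube_1 0.68 [149.2 151.5] [0.4986 0.4982 0.013 ]
side carrier 0.94 [285.5 239.5] [ 0.5167 -0.0954  0.    ]
side bar 0.61 [363.2 309.4] [ 0.471  -0.3892  0.    ]
side latch_left_knob 0.42 [258.8 202. ] [0.5231 0.0148 0.088 ]
side latch_right_knob 0.73 [316.5 244.6] [ 0.5083 -0.2017  0.088 ]
side latch_left_pivot 0.63 [276.7 193.5] [ 0.5831 -0.0064  0.088 ]
side latch_left_pivot 0.6 [288.8 227.6] [ 0.5055 -0.1092  0.088 ]
side latch_right_pivot 0.6 [328.2 232. ] [ 0.564  -0.2038  0.088 ]
side groove_mid 0.84 [286.4 228.6] [ 0.5327 -0.0847  0.03  ]
side groove_mid 0.64 [290.6 231. ] [ 0.5337 -0.0996  0.03  ]
side bar_home 0.73 [291.6 228.7] [ 0.5333 -0.1023  0.045 ]
t 1.25 pos [0.2446 0.6022 0.2366] q [ 0.1917  0.9815 -0.     -0.    ] F [1.  0.5 0.2] w 0.0948
```

View pics/c1.png

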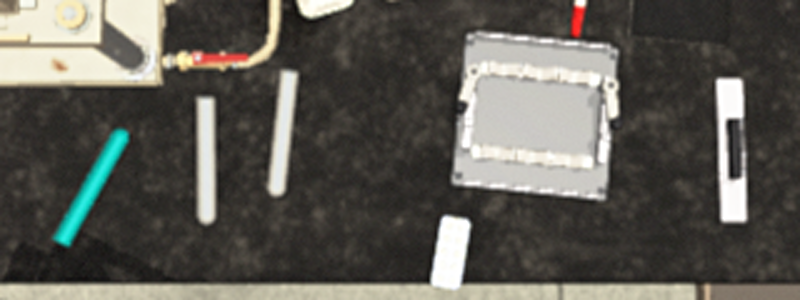

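View pics/c2.png

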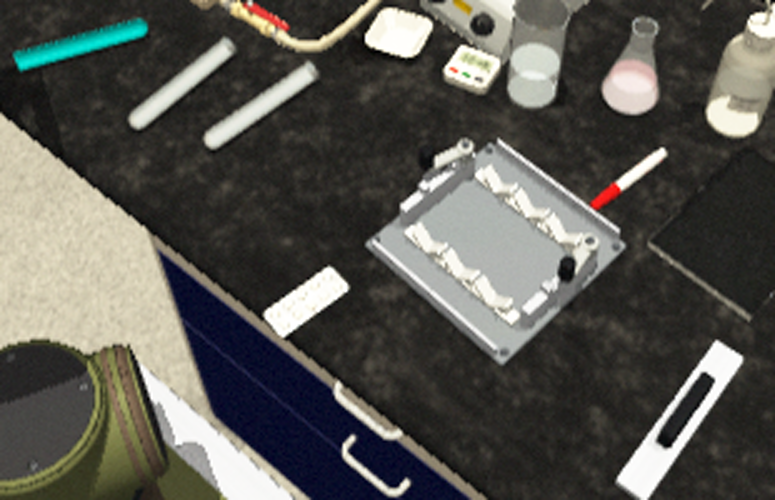

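Two tubes are clear. Both latches look roughly closed. I'll go over the tubes for a closer look.

Emit:
{"api": "apply_moves", "payload": {
  "motion": "0 -20 40 0 0 4 100;30 -40 20 0 0 4 100;30 -40 10 0 0 4 100;30 -40 10 0 0 4 100;30 -40 10 0 0 4 100;30 -40 0 0 0 2 100;30 -40 0 0 0 0 100;0 0 0 0 0 0 100;0 0 0 0 0 0 100",
  "squeeze": 10
}}

```text
time_s: 2.38
ee_pos: [0.4284, 0.334, 0.3301]
orientation: [-0.007, 1.0, 0.0, 0.003]
ft_force: [-0.2, -0.6, -0.4]
width: 0.095
```

Run:
```python
from h import *
st(); save('wrist','w1.png'); c=cam('wrist')
for k in ['tube_1','tube_1_mid']:
    for d in mark_of(k,'wrist')[:4]: print(k,round(d['score'],2),np.round(d['location'],1),np.round(back('wrist',d['location'],.013,c),4))
save('top','t1.png'); save('side','s1.png')
```

```text
t 2.38 pos [0.4284 0.334  0.3301] q [-6.6e-03  1.0e+00  1.0e-04  2.6e-03] F [-0.2 -0.6 -0.4] w 0.095
tube_1 0.94 [224.7 143.9] [0.4091 0.285  0.013 ]
tube_1 0.94 [289.4 112.5] [0.361 0.383 0.013]
tube_1 0.72 [361.8 204.6] [0.5058 0.5085 0.013 ]
```

View pics/w1.png

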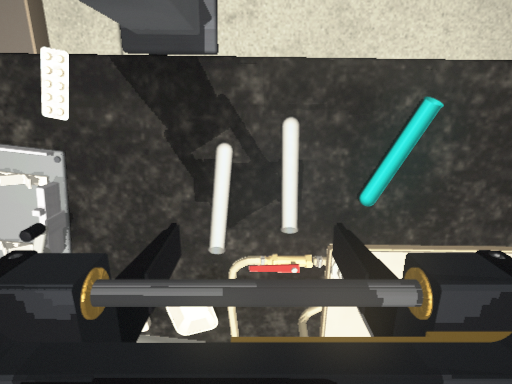

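View pics/t1.png

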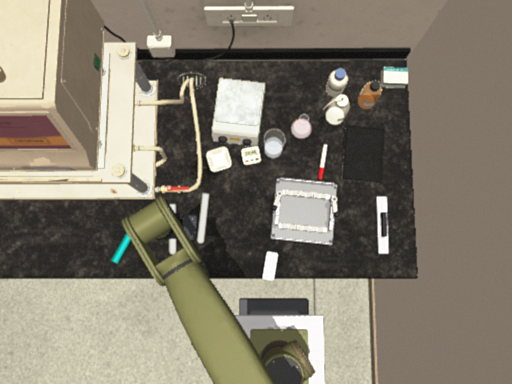

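View pics/s1.png

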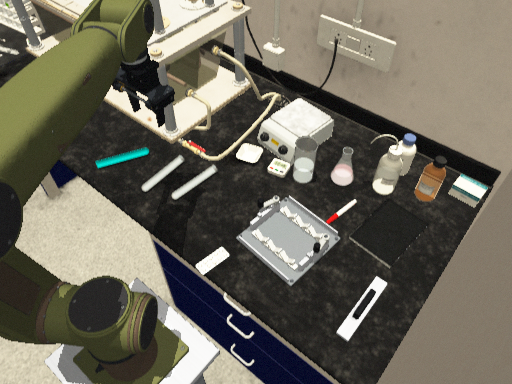

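The wrist view shows two white glass tubes at (290,175) and (220,198). The turquoise decoy is at (402,150) and not wanted. There is no third tube, and the white tile at (55,82) is a pill pack. I'll measure the tube axes, then go over the carrier.

```bash
cat >> h.py <<'E'
def tubes(n='wrist',z=.013,thr=.3):
    c=cam(n); im=read_camera(n); hsv=cv2.cvtColor(im,cv2.COLOR_RGB2HSV); out=[]
    for d in regions_of('tube_1',n)[:6]:
        m=d['mask']; ys,xs=np.nonzero(m)
        P=np.array([back(n,(x,y),z,c)[:2] for x,y in zip(xs,ys)]); mu=P.mean(0); u,s,v=np.linalg.svd(P-mu,full_matrices=False)
        a=v[0]*np.sign(v[0][0]); t=(P-mu)@a; mid=mu+a*(t.max()+t.min())/2
        print('tube',round(d['score'],2),'sat',np.median(hsv[m][:,1]),'mid',np.round(mid,4),'ang',round(np.degrees(np.arctan2(a[1],a[0])),1),'L',round(np.ptp(t),4),'pxc',np.round(d['location']))
E
python3 - <<'E'
from h import *
tubes('wrist')
E
```

```text
tube 0.87 sat 205.0 mid [0.4225 0.5549] ang -27.7 L 0.1894 pxc [398. 152.]
tube 0.73 sat 10.0 mid [0.503  0.2761] ang -5.5 L 0.1928 pxc [220. 196.]
tube 0.69 sat 10.0 mid [0.4622 0.3883] ang 1.9 L 0.1908 pxc [292. 173.]
```

Emit:
{"api": "apply_moves", "payload": {
  "motion": "20 -50 0 0 0 0 100;20 -55 0 0 0 0 100;20 -55 0 0 0 0 100;20 -55 0 0 0 0 100;20 -55 0 0 0 0 100;20 -55 0 0 0 0 100;20 -50 0 0 0 0 100;15 -40 0 0 0 0 100;0 0 0 0 0 0 100;0 0 0 0 0 0 100"
}}

```text
time_s: 3.98
ee_pos: [0.5847, -0.0884, 0.3294]
orientation: [-0.013, 1.0, 0.001, 0.003]
ft_force: [-0.4, 0.2, 1.0]
width: 0.0953
```

Run:
```python
from h import *
st(); save('wrist','w2.png'); c=cam('wrist')
for k,z in [('carrier',0),('bar',0),('latch_left_knob',.088),('latch_right_knob',.088),('latch_left_pivot',.088),('latch_right_pivot',.088),('bar_home',.045),('groove_mid',.03),('groove_left',.03)]:
    for d in mark_of(k,'wrist')[:3]: print(k,round(d['score'],2),np.round(d['location'],1),np.round(back('wrist',d['location'],z,c),4))
```

```text
t 3.98 pos [ 0.5847 -0.0884  0.3294] q [-1.320e-02  9.999e-01  9.000e-04  3.200e-03] F [-0.4  0.2  1. ] w 0.0953
carrier 0.58 [252.2 117.3] [ 0.5261 -0.0956  0.    ]
bar 0.65 [58.8 71.1] [ 0.4668 -0.3837  0.    ]
latch_left_knob 0.73 [337.5 125.5] [0.5292 0.0141 0.088 ]
latch_left_pivot 0.61 [320.2 166.2] [ 0.5824 -0.0033  0.088 ]
latch_right_pivot 0.61 [171.7 148.4] [ 0.5636 -0.1986  0.088 ]
bar_home 0.73 [253.6 116.5] [ 0.5228 -0.0932  0.045 ]
bar_home 0.17 [251.8 117.7] [ 0.5244 -0.0957  0.045 ]
groove_mid 0.69 [253.9 114.7] [ 0.5209 -0.0929  0.03  ]
groove_left 0.67 [285.5 126.4] [ 0.5363 -0.0463  0.03  ]
```

View pics/w2.png

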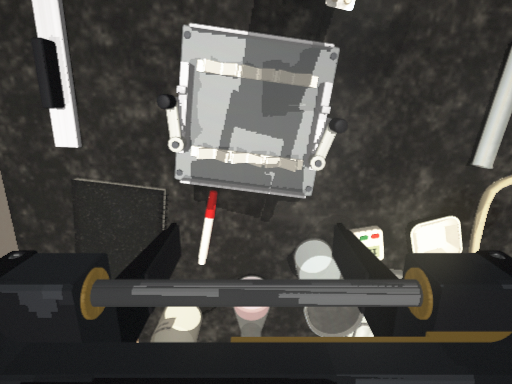

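Run:
```python
from h import *
im=cv2.imread('pics/w2.png')
cv2.imwrite('pics/c3.png',cv2.resize(im[10:210,150:360],None,fx=3,fy=3,interpolation=cv2.INTER_CUBIC)[:600])
```

```text
(no output)
```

View pics/c3.png

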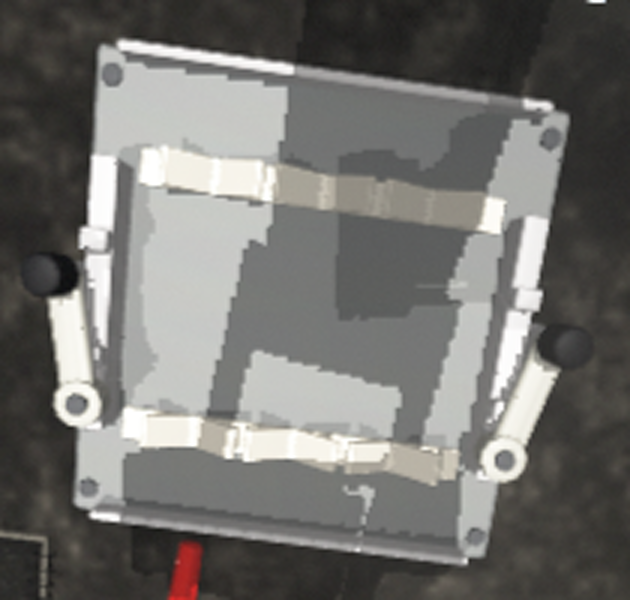

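Run:
```python
from h import *
from scipy.optimize import least_squares
c=cam('wrist')
L=np.array([[-113,-113,8],[-113,113,8],[113,113,8],[113,-113,8],[46,-98,72],[46,98,72]])/1e3
U=np.array([[184,25],[339.7,48.3],[311.3,196],[175.7,178.3],[175,144.3],[318,163.3]])
def W(p,l): 
    a=p[2]; cs,s=np.cos(a),np.sin(a); return np.c_[p[0]+cs*l[:,0]-s*l[:,1],p[1]+s*l[:,0]+cs*l[:,1],l[:,2]]
f=lambda p:(proj('wrist',W(p,L),c)-U).ravel()
r=least_squares(f,[.52,-.09,-.1],loss='soft_l1'); p=r.x; print(p,np.degrees(p[2])); print(np.round(f(p).reshape(-1,2),1))
for nm,uv,sg in [('L',(338.3,125),1),('R',(166,100.7),-1)]:
    k=back('wrist',uv,.1,c); pv=W(p,np.array([[.046,sg*.098,.1]]))[0]; d=k-pv
    ang=np.degrees(np.arctan2(d[1],d[0])-p[2]); print(nm,'knob',k,'pivot',pv,'len',np.hypot(*d[:2]),'open ang',((180-ang)*sg)%360)
```

```text
[ 0.52610988 -0.0957713  -0.1093499 ] -6.265287515533231
[[-1.2 -1.3]
 [ 1.4 -0.8]
 [ 0.2  0.8]
 [-1.6  0.8]
 [ 0.5  0.3]
 [ 0.1  0.4]]
L knob [0.52798092 0.01134801 0.1       ] pivot [ 0.58253008 -0.00337671  0.1       ] len 0.05650157817014338 open ang 8.840807296684375
R knob [ 0.50454492 -0.19935951  0.1       ] pivot [ 0.56114019 -0.19820605  0.1       ] len 0.056607017073417386 open ang 7.432867004007676
```

Carrier fitted at (0.526,-0.096) with yaw -6.3°. Both latches are about 8° off closed. I'll go to the left knob.

Emit:
{"api": "apply_moves", "payload": {
  "motion": "-20 35 -40 0 0 -8 50;-20 35 -50 0 0 -8 50;-17 30 -50 0 0 0 50;0 0 -40 0 0 0 50;0 0 0 0 0 0 50",
  "squeeze": 8
}}

```text
time_s: 5.1
ee_pos: [0.5255, 0.014, 0.1472]
orientation: [0.131, 0.991, -0.001, 0.006]
ft_force: [1.6, 0.3, 0.2]
width: 0.0512
```

Run:
```python
from h import *
s=st(); print(np.round(s['joint_positions'],2)); save('wrist','w3.png'); save('side','s3.png')
for k in ['latch_left_knob']:
    for d in mark_of(k,'side')[:2]: print(k,round(d['score'],2),np.round(d['location'],1),np.round(back('side',d['location'],.088),4))
print(R.from_quat(s['orientation']).as_matrix().round(3))
```

```text
t 5.1 pos [0.5255 0.014  0.1472] q [ 1.309e-01  9.914e-01 -7.000e-04  6.000e-03] F [1.6 0.3 0.2] w 0.0512
[-0.07 -0.09  2.02 -0.    1.2  -1.38]
latch_left_knob 0.51 [263.3 202.1] [0.5313 0.0042 0.088 ]
[[-0.966  0.26   0.012]
 [ 0.26   0.966 -0.003]
 [-0.012  0.    -1.   ]]
```

View pics/w3.png

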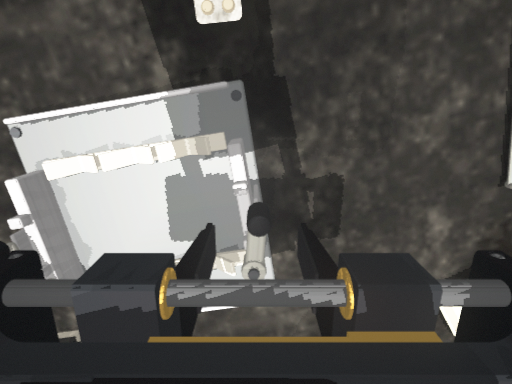

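The knob sits between the open fingers at (258,218). I'll descend and grip.

Emit:
{"api": "apply_moves", "payload": {
  "motion": "2 -2 -26 0 0 0 50;0 0 -26 0 0 0 50;0 0 0 0 0 0 50;0 0 0 0 0 0 0;0 0 0 0 0 0 0;0 0 0 0 0 0 0",
  "squeeze": 8
}}

```text
time_s: 6.0
ee_pos: [0.5425, 0.0087, 0.1156]
orientation: [0.133, 0.991, 0.0, 0.024]
ft_force: [0.0, -0.4, -0.1]
width: 0.0229
```

Run:
```python
from h import *
s=st(); print(np.round(s['joint_positions'],3),np.round(s['joint_velocities'],2),np.round(s['joint_efforts'],1)); save('wrist','w4.png'); save('side','s4.png')
im=cv2.imread('pics/s4.png');cv2.imwrite('pics/s4c.png',cv2.resize(im[60:300,120:400],None,fx=2.5,fy=2.5))
```

```text
t 6.0 pos [0.5425 0.0087 0.1156] q [1.327e-01 9.909e-01 1.000e-04 2.380e-02] F [ 0.  -0.4 -0.1] w 0.0229
[-8.200e-02 -3.300e-02  2.026e+00 -2.000e-03  1.101e+00 -1.385e+00] [-0.   -0.01 -0.01  0.    0.   -0.  ] [ -0.  -31.5 -33.1  -0.   -0.1  -0. ]
```

View pics/w4.png

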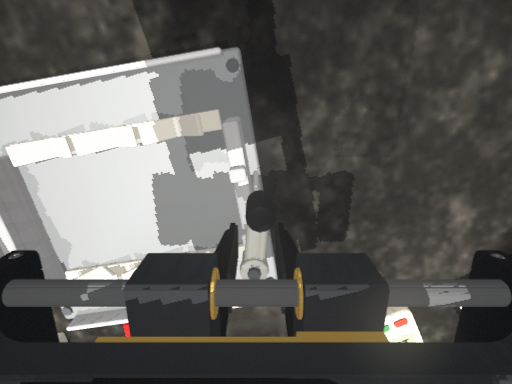

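View pics/s4c.png

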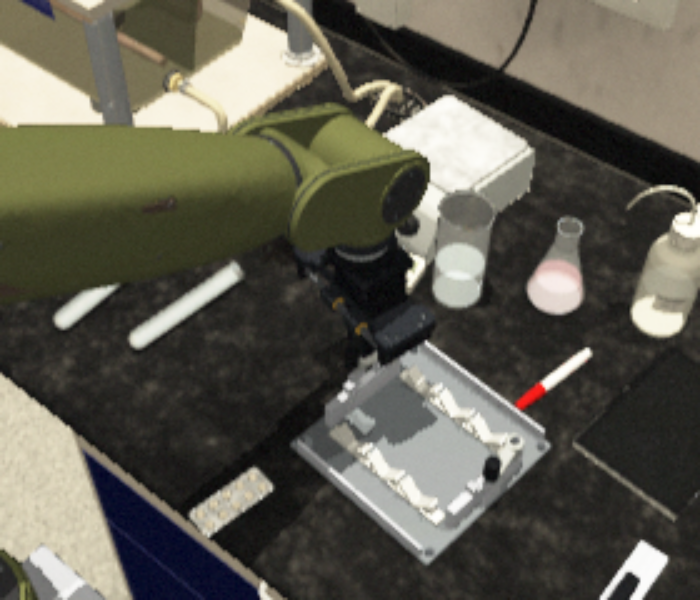

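Emit:
{"api": "apply_moves", "payload": {
  "motion": "0 0 0 0 0 0 50;0 0 0 0 0 0 50;0 0 20 0 0 0 50;0 0 0 0 0 0 50"
}}

```text
time_s: 6.6
ee_pos: [0.5417, 0.0089, 0.135]
orientation: [0.133, 0.991, 0.0, 0.023]
ft_force: [0.3, -0.3, -0.9]
width: 0.0463
```

Run:
```python
from h import *
s=st(); print(np.round(s['joint_positions'],3)); print(R.from_quat(s['orientation']).as_matrix().round(3))
save('wrist','w5.png'); c=cam('wrist')
for d in mark_of('latch_left_knob','wrist')[:2]: print(d['score'],d['location'],back('wrist',d['location'],.088,c))
print(proj('wrist',[s['ee_pos'],s['ee_pos']+R.from_quat(s['orientation']).apply([0,0,.022])],c))
```

```text
t 6.6 pos [0.5417 0.0089 0.135 ] q [1.326e-01 9.909e-01 1.000e-04 2.290e-02] F [ 0.3 -0.3 -0.9] w 0.0463
[-8.200e-02 -5.600e-02  2.012e+00 -2.000e-03  1.139e+00 -1.385e+00]
[[-0.964  0.263  0.045]
 [ 0.263  0.965 -0.006]
 [-0.045  0.006 -0.999]]
0.67 [256.5, 202.2] [0.52631705 0.01334765 0.088     ]
[[256.6530757  259.93680566]
 [256.63332601 242.25781106]]
```

View pics/w5.png

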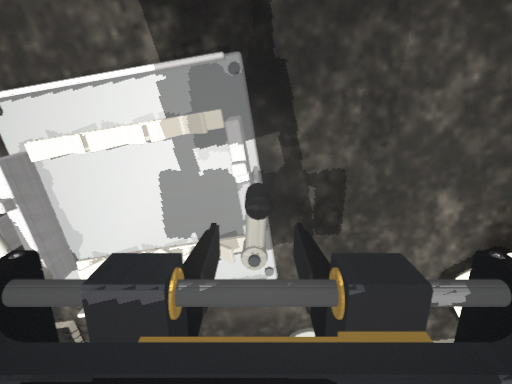

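Emit:
{"api": "apply_moves", "payload": {
  "motion": "-13 3 5 0 0 0 50;0 0 0 0 2.6 0 50;0 0 0 0 0 0 50"
}}

```text
time_s: 7.08
ee_pos: [0.5237, 0.0126, 0.1358]
orientation: [0.133, 0.991, -0.003, -0.005]
ft_force: [0.5, -0.7, 0.0]
width: 0.0476
```

Run:
```python
from h import *
s=st(); print(np.round(s['joint_positions'],3)); print(R.from_quat(s['orientation']).as_matrix().round(3))
```

```text
t 7.08 pos [0.5237 0.0126 0.1358] q [ 0.1326  0.9912 -0.0032 -0.0045] F [ 0.5 -0.7  0. ] w 0.0476
[-0.075 -0.064  2.018 -0.006  1.197 -1.378]
[[-0.965  0.263 -0.01 ]
 [ 0.263  0.965 -0.005]
 [ 0.008 -0.007 -1.   ]]
```

Emit:
{"api": "apply_moves", "payload": {
  "motion": "4 -1 -10 0 0 0 50;0 0 0 0 0 0 50"
}}

```text
time_s: 7.32
ee_pos: [0.5268, 0.0117, 0.1244]
orientation: [0.133, 0.991, -0.003, -0.005]
ft_force: [-0.1, 0.5, -0.4]
width: 0.0476
```

Emit:
{"api": "apply_moves", "payload": {
  "motion": "0 0 -10 0 0 0 50;0 0 0 0 0 0 50"
}}

```text
time_s: 7.58
ee_pos: [0.5263, 0.0117, 0.1131]
orientation: [0.133, 0.991, -0.003, -0.005]
ft_force: [-1.3, 0.1, -0.5]
width: 0.0474
```

Emit:
{"api": "apply_moves", "payload": {
  "motion": "0 0 -10 0 0 0 50;0 0 0 0 0 0 50"
}}

```text
time_s: 7.82
ee_pos: [0.5261, 0.0117, 0.1022]
orientation: [0.133, 0.991, -0.003, -0.005]
ft_force: [0.5, 0.5, 0.9]
width: 0.0473
```

Emit:
{"api": "apply_moves", "payload": {
  "motion": "1 0 -7 0 0 0 50;0 0 0 0 0 0 0;0 0 0 0 0 0 0;0 0 0 0 0 0 0;0 0 0 0 0 0 0;0 0 0 0 0 0 0"
}}

```text
time_s: 8.57
ee_pos: [0.5276, 0.0119, 0.0952]
orientation: [0.133, 0.991, -0.003, -0.005]
ft_force: [0.2, -0.6, -1.3]
width: 0.0179
```

Run:
```python
from h import *
s=st(); save('wrist','w6.png')
# arc waypoints
p=np.array([.5825,-.0034]); a=np.arctan2(*(s['ee_pos'][:2]-p)[::-1]); print(np.degrees(a), np.hypot(*(s['ee_pos'][:2]-p)))
```

```text
t 8.57 pos [0.5276 0.0119 0.0952] q [ 0.1326  0.9912 -0.0029 -0.0049] F [ 0.2 -0.6 -1.3] w 0.0179
164.41756480018947 0.056963788988120885
```

View pics/w6.png

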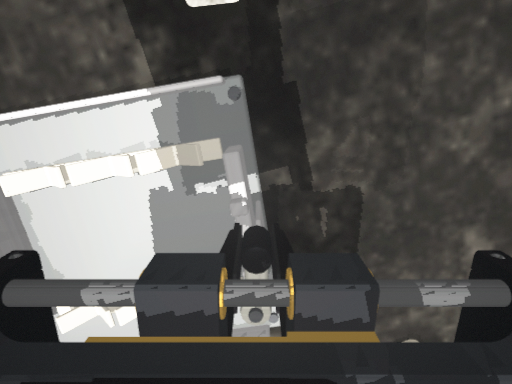

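The knob is gripped, width 17.9 mm. Now the arc increments.

Run:
```python
import numpy as np
for a0,a1,n in [(164.4,85.4,9),(181.2,262.5,9)]:
    a=np.radians(np.linspace(a0,a1,n+1)); P=56.5*np.c_[np.cos(a),np.sin(a)]; print(np.round(np.diff(P,axis=0),1).tolist(),(a1-a0)/n)
```

```text
[[3.0, 8.1], [4.2, 7.6], [5.3, 6.9], [6.3, 6.0], [7.1, 4.9], [7.8, 3.8], [8.3, 2.6], [8.6, 1.3], [8.6, -0.0]] -8.777777777777779
[[0.9, -8.9], [2.3, -8.6], [3.6, -8.1], [4.8, -7.5], [5.9, -6.6], [6.9, -5.6], [7.7, -4.5], [8.3, -3.2], [8.7, -1.9]] 9.033333333333335
```

Emit:
{"api": "apply_moves", "payload": {
  "motion": "3 8.1 0 0 0 -8.8 0;4.2 7.6 0 0 0 -8.8 0;5.3 6.9 0 0 0 -8.8 0;6.3 6 0 0 0 -8.8 0;7.1 4.9 0 0 0 -8.8 0;7.8 3.8 0 0 0 -8.8 0;8.3 2.6 0 0 0 -8.8 0;8.6 1.3 0 0 0 -8.8 0;8.6 0 0 0 0 -8.8 0;0 0 0 0 0 0 0"
}}

```text
time_s: 9.88
ee_pos: [0.5871, 0.0517, 0.0951]
orientation: [0.749, 0.663, -0.004, -0.005]
ft_force: [-2.5, -0.5, 3.5]
width: 0.0179
```

Run:
```python
from h import *
s=st()
p=np.array([.5825,-.0034]); a=np.arctan2(*(s['ee_pos'][:2]-p)[::-1]); print(np.degrees(a), np.hypot(*(s['ee_pos'][:2]-p)))
print(R.from_quat(s['orientation']).as_matrix().round(3), np.round(s['joint_positions'],2))
```

```text
t 9.88 pos [0.5871 0.0517 0.0951] q [ 0.7489  0.6626 -0.0037 -0.0055] F [-2.5 -0.5  3.5] w 0.0179
85.1982210789041 0.05528925657619867
[[ 0.122  0.992 -0.013]
 [ 0.993 -0.122  0.003]
 [ 0.002 -0.013 -1.   ]] [-0.    0.13  1.9   0.    1.13  0.12]
```

Emit:
{"api": "apply_moves", "payload": {
  "motion": "0 0 0 0 0 0 40;0 0 0 0 0 0 40;0 0 30 0 0 0 50;0 0 35 0 0 0 50;-10 -31 0 0 0 -10 50;-10 -31 0 0 0 -10 50;-10 -31 0 0 0 -10 50;-10 -31 0 0 0 -10 50;-10 -31 0 0 0 -10 50;-11 -32 0 0 0 -10 50;-11 -32 0 0 0 -10 50;-11 -32 0 0 0 -11 50;0 0 0 0 0 0 50"
}}

```text
time_s: 11.5
ee_pos: [0.5033, -0.207, 0.1641]
orientation: [1.0, 0.002, 0.004, -0.001]
ft_force: [-0.0, -0.1, 0.4]
width: 0.0476
```

Run:
```python
from h import *
s=st();print(R.from_quat(s['orientation']).as_matrix().round(3), np.round(s['joint_positions'],2))
save('wrist','w7.png'); c=cam('wrist')
for d in mark_of('latch_right_knob','wrist')[:3]: print(d['score'],d['location'],back('wrist',d['location'],.088,c))
save('top','t7.png')
for d in mark_of('latch_right_knob','top')[:3]: print(d['score'],d['location'],back('top',d['location'],.088))
for d in mark_of('latch_left_knob','top')[:3]: print(d['score'],d['location'],back('top',d['location'],.088))
```

```text
t 11.5 pos [ 0.5033 -0.207   0.1641] q [ 1.      0.002   0.0043 -0.0015] F [-0.  -0.1  0.4] w 0.0476
[[ 1.     0.004  0.009]
 [ 0.004 -1.     0.003]
 [ 0.009 -0.003 -1.   ]] [-0.49 -0.06  1.96  0.01  1.23  1.07]
0.77 [247.2, 208.0] [ 0.50607518 -0.19848524  0.088     ]
0.56 [305.1, 210.6] [ 0.51792688 -0.09112418  0.088     ]
0.58 [262.4, 191.9] [0.58509553 0.05914713 0.088     ]
```

View pics/w7.png

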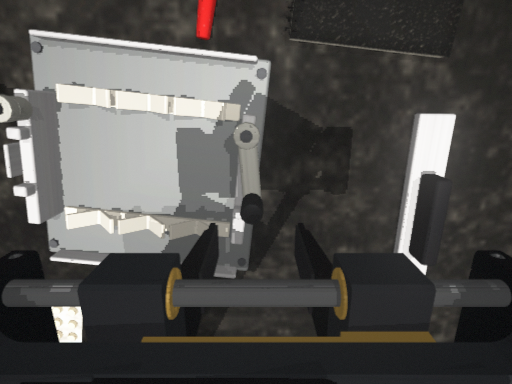

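The right knob is at pixel (250,208), at about (0.505,-0.199). I'll descend on it.

Emit:
{"api": "apply_moves", "payload": {
  "motion": "2 8 -10 0 0 0 50;0 0 -17 0 0 0 50;0 0 -17 0 0 0 50;0 0 -15 0 0 0 50;0 0 -10 0 0 0 50;0 0 0 0 0 0 0;0 0 0 0 0 0 0;0 0 0 0 0 0 0;0 0 0 0 0 0 0"
}}

```text
time_s: 12.88
ee_pos: [0.5057, -0.1942, 0.0887]
orientation: [1.0, 0.006, 0.003, -0.002]
ft_force: [0.5, 0.0, -2.8]
width: 0.0179
```

Run:
```python
import numpy as np
n=10
a=np.radians(np.linspace(175.8,262.3,n+1)); P=56*np.c_[np.cos(a),np.sin(a)]; print(np.round(np.diff(P,axis=0),1).tolist())
```

```text
[[0.0, -8.4], [1.3, -8.3], [2.5, -8.1], [3.7, -7.6], [4.8, -6.9], [5.8, -6.1], [6.7, -5.2], [7.4, -4.1], [7.9, -3.0], [8.3, -1.8]]
```

Emit:
{"api": "apply_moves", "payload": {
  "motion": "0 -8.4 2 0 0 8.6 0;1.3 -8.3 2 0 0 8.6 0;2.5 -8.1 0 0 0 8.6 0;3.7 -7.6 0 0 0 8.6 0;4.8 -6.9 0 0 0 8.6 0;5.8 -6.1 0 0 0 8.6 0;6.7 -5.2 0 0 0 8.6 0;7.4 -4.1 0 0 0 8.6 0;7.9 -3 0 0 0 8.6 0;8.3 -1.8 0 0 0 8.6 0;0 0 0 0 0 0 0"
}}

```text
time_s: 14.25
ee_pos: [0.5536, -0.2535, 0.0893]
orientation: [0.711, 0.703, -0.0, -0.005]
ft_force: [-1.5, -0.0, -1.3]
width: 0.0174
```

Run:
```python
from h import *
s=st()
p=np.array([.5611,-.1982]); a=np.arctan2(*(s['ee_pos'][:2]-p)[::-1]); print(np.degrees(a)%360, np.hypot(*(s['ee_pos'][:2]-p)))
print(R.from_quat(s['orientation']).as_matrix().round(3), np.round(s['joint_positions'],2))
```

```text
t 14.25 pos [ 0.5536 -0.2535  0.0893] q [ 7.109e-01  7.033e-01 -5.000e-04 -4.900e-03] F [-1.5 -0.  -1.3] w 0.0174
262.2219389725459 0.05576849419534825
[[ 0.011  1.    -0.008]
 [ 1.    -0.011  0.006]
 [ 0.006 -0.008 -1.   ]] [-0.52  0.17  1.86  0.    1.12 -0.51]
```

Both latches are open. I'll release and go to the nearer tube.

Emit:
{"api": "apply_moves", "payload": {
  "motion": "0 0 0 0 0 0 40;0 0 0 0 0 0 40;0 0 40 0 0 0 50;0 0 50 0 0 0 50;-6 50 20 0 0 8.5 60;-6 53 20 0 0 8.5 60;-6 53 20 0 0 8.5 60;-6 53 0 0 0 8.5 60;-6 53 0 0 0 8.5 60;-6 53 0 0 0 8.5 60;-6 53 0 0 0 8.5 60;-6 53 0 0 0 8.5 60;-6 53 0 0 0 8.5 60;-10 50 0 0 0 8.5 60;0 0 0 0 0 0 60;0 0 0 0 0 0 60"
}}

```text
time_s: 16.25
ee_pos: [0.4835, 0.2864, 0.2511]
orientation: [0.035, 0.999, 0.001, 0.002]
ft_force: [-0.1, -0.6, 0.2]
width: 0.057
```

Run:
```python
from h import *
s=st();print(R.from_quat(s['orientation']).as_matrix().round(3), np.round(s['joint_positions'],2))
tubes('wrist'); save('wrist','w8.png'); save('top','t8.png'); tubes('side')
```

```text
t 16.25 pos [0.4835 0.2864 0.2511] q [0.035  0.9994 0.0012 0.0024] F [-0.1 -0.6  0.2] w 0.057
[[-0.998  0.07   0.005]
 [ 0.07   0.998  0.002]
 [-0.005  0.003 -1.   ]] [ 0.44 -0.08  1.84 -0.    1.38 -1.06]
tube 0.89 sat 11.0 mid [0.4622 0.3886] ang 1.8 L 0.1908 pxc [335. 137.]
tube 0.66 sat 11.0 mid [0.5021 0.2762] ang -5.5 L 0.1908 pxc [248. 175.]
tube 0.6 sat 209.0 mid [0.4221 0.5542] ang -26.7 L 0.1875 pxc [470. 100.]
tube 0.59 sat 4.0 mid [ 0.5232 -0.0186] ang -7.6 L 0.2101 pxc [ 34. 206.]
tube 0.97 sat 13.0 mid [0.4589 0.3822] ang 1.6 L 0.19 pxc [159. 172.]
tube 0.82 sat 253.0 mid [0.4184 0.5483] ang -27.5 L 0.1842 pxc [121. 160.]
tube 0.69 sat 6.0 mid [ 0.5412 -0.0593] ang 66.0 L 0.3757 pxc [289. 239.]
tube 0.58 sat 13.0 mid [0.4957 0.2714] ang -5.8 L 0.1952 pxc [192. 182.]
```

View pics/w8.png

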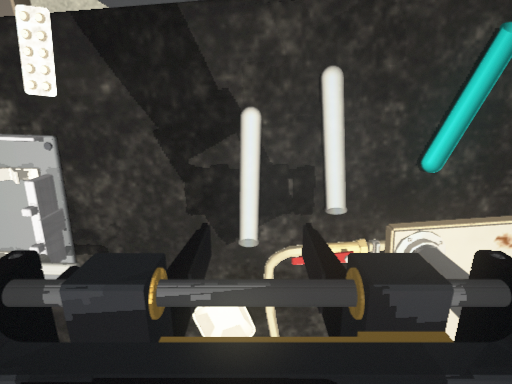

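View pics/t8.png

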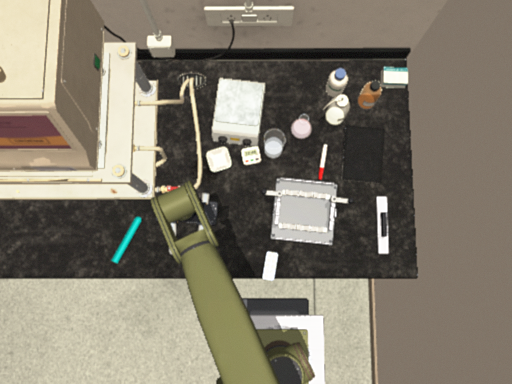

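Both latches are open in the top view. Only the two white tubes, at (250,175) and (335,140) in the wrist view, are wanted. I'll descend on the nearer one.

Emit:
{"api": "apply_moves", "payload": {
  "motion": "2 -4 -40 0 0 -1.5 50;2 -5 -40 0 0 0 50;0 0 -40 0 0 0 50;0 0 -40 0 0 0 50;0 0 -30 0 0 0 50;0 0 -16 0 0 0 50;0 0 0 0 0 0 50",
  "squeeze": 8
}}

```text
time_s: 17.42
ee_pos: [0.4905, 0.2724, 0.042]
orientation: [0.054, 0.999, 0.003, 0.005]
ft_force: [0.0, -0.0, 0.6]
width: 0.0478
```

Run:
```python
from h import *
s=st();print(R.from_quat(s['orientation']).as_matrix().round(3))
save('wrist','w9.png')
```

```text
t 17.43 pos [0.4905 0.2724 0.042 ] q [0.0536 0.9985 0.0026 0.0051] F [ 0.  -0.   0.6] w 0.0478
[[-0.994  0.107  0.01 ]
 [ 0.107  0.994  0.005]
 [-0.01   0.006 -1.   ]]
```

View pics/w9.png

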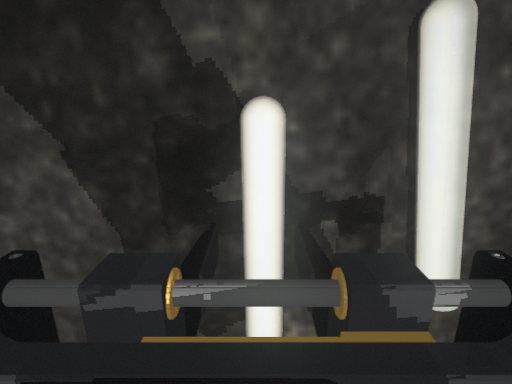

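Emit:
{"api": "apply_moves", "payload": {
  "motion": "0 5 -8 0 0 0 50;0 0 -8 0 0 0 50;0 0 0 0 0 0 50"
}}

```text
time_s: 17.85
ee_pos: [0.4938, 0.2793, 0.0297]
orientation: [0.054, 0.999, 0.004, 0.009]
ft_force: [-0.2, 0.0, 0.2]
width: 0.0478
```

Emit:
{"api": "apply_moves", "payload": {
  "motion": "0 0 0 0 0 0 30;0 0 0 0 0 0 10;0 0 0 0 0 0 10;0 0 0 0 0 0 10;0 0 0 0 0 0 10",
  "squeeze": 10
}}

```text
time_s: 18.48
ee_pos: [0.4942, 0.2795, 0.0305]
orientation: [0.054, 0.999, 0.005, 0.009]
ft_force: [0.4, 0.3, -0.2]
width: 0.0253
```

Emit:
{"api": "apply_moves", "payload": {
  "motion": "0 0 0 0 0 0 38;0 0 -3 0 1 0 38;0 0 -3 0 0 0 38;0 0 0 0 0 0 38"
}}

```text
time_s: 18.98
ee_pos: [0.4943, 0.2795, 0.0241]
orientation: [0.054, 0.999, 0.004, 0.0]
ft_force: [-0.0, -0.4, -0.1]
width: 0.0364
```

Emit:
{"api": "apply_moves", "payload": {
  "motion": "0 0 0 0 0 0 10;0 0 0 0 0 0 10;0 0 0 0 0 0 10;0 0 0 0 0 0 10",
  "squeeze": 12
}}

```text
time_s: 19.48
ee_pos: [0.4942, 0.2795, 0.024]
orientation: [0.054, 0.999, 0.004, 0.0]
ft_force: [0.1, 0.3, 0.1]
width: 0.0252
```

Gripped at 25.2 mm. I'll lift, look, and carry it to the middle groove.

Emit:
{"api": "apply_moves", "payload": {
  "motion": "0 0 30 0 0 0 10;0 0 40 0 0 0 10;0 0 50 0 0 0 10;0 0 20 0 0 0 10;2 -30 0 0 0 0 10;3 -45 0 0 0 0 10;3 -45 0 0 0 0 10;3 -45 0 0 0 0 10;3 -45 0 0 0 0 10;3 -45 0 0 0 0 10;3 -45 0 0 0 0 10;3 -45 0 0 0 0 10;1 -29 0 0 0 0 10;0 0 0 0 0 0 10;0 0 0 0 0 0 10"
}}

```text
time_s: 21.35
ee_pos: [0.5158, -0.1055, 0.1699]
orientation: [0.052, 0.999, 0.004, 0.002]
ft_force: [-0.8, -0.3, -0.7]
width: 0.025
```

Run:
```python
from h import *
s=st();print(R.from_quat(s['orientation']).as_matrix().round(3))
save('wrist','w10.png');im=save('side','s10.png')
cv2.imwrite('pics/s10c.png',cv2.resize(im[100:300,180:400,::-1],None,fx=2.7,fy=2.7))
```

```text
t 21.35 pos [ 0.5158 -0.1055  0.1699] q [0.0525 0.9986 0.0045 0.002 ] F [-0.8 -0.3 -0.7] w 0.025
[[-0.994  0.105  0.005]
 [ 0.105  0.994  0.009]
 [-0.004  0.009 -1.   ]]
```

View pics/w10.png

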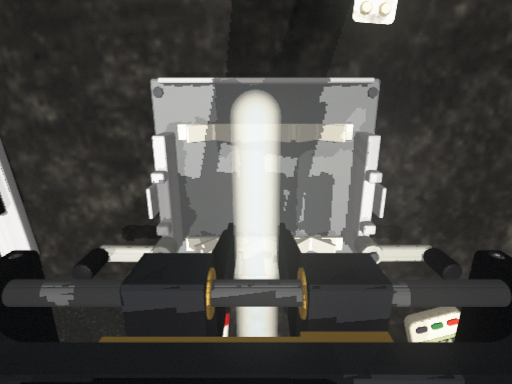

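View pics/s10c.png

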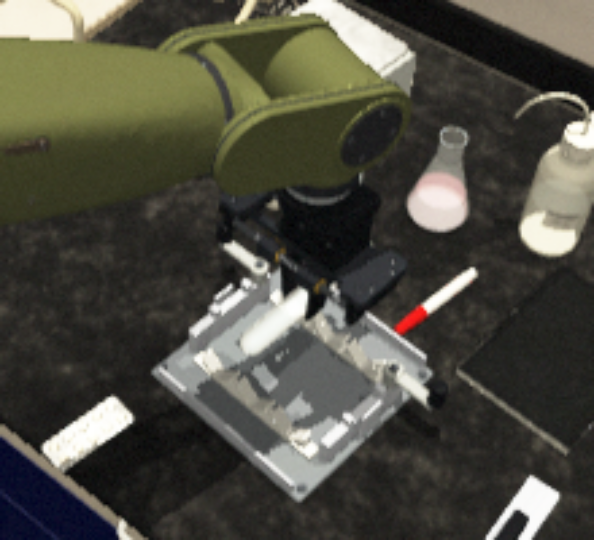

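Emit:
{"api": "apply_moves", "payload": {
  "motion": "2 10.5 -10 0 0 0 10;0 0 -25 0 0 0 10;0 0 -25 0 0 0 10;0 0 -25 0 0 0 10;0 0 -20 0 0 0 10;0 0 0 0 0 0 10"
}}

```text
time_s: 22.2
ee_pos: [0.5169, -0.0854, 0.0591]
orientation: [0.048, 0.999, 0.006, 0.001]
ft_force: [-0.1, -0.1, -0.8]
width: 0.0251
```

Run:
```python
from h import *
s=st();print(R.from_quat(s['orientation']).as_matrix().round(3))
save('wrist','w11.png')
c,sn=np.cos(-.10935),np.sin(-.10935); d=s['ee_pos'][:2]-[.5261,-.0958]; print('carrier xy',c*d[0]+sn*d[1],-sn*d[0]+c*d[1])
```

```text
t 22.2 pos [ 0.5169 -0.0854  0.0591] q [0.0476 0.9989 0.0056 0.0012] F [-0.1 -0.1 -0.8] w 0.0251
[[-0.995  0.095  0.003]
 [ 0.095  0.995  0.011]
 [-0.002  0.011 -1.   ]]
carrier xy -0.010260627845104996 0.009291258214299292
```

View pics/w11.png

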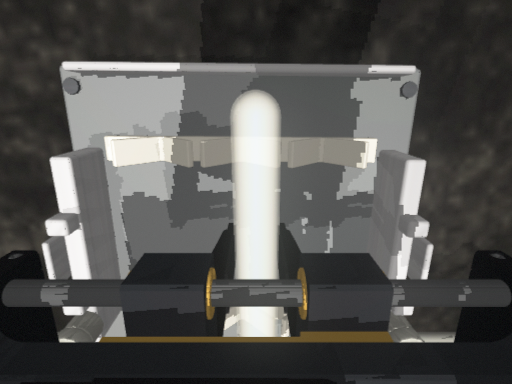

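Emit:
{"api": "apply_moves", "payload": {
  "motion": "1 -9 0 0 0 0 10;0 0 0 0 0 0 10;0 0 0 0 0 0 10"
}}

```text
time_s: 22.62
ee_pos: [0.5208, -0.0952, 0.063]
orientation: [0.047, 0.999, 0.005, 0.005]
ft_force: [0.3, 0.1, -0.7]
width: 0.0256
```

Emit:
{"api": "apply_moves", "payload": {
  "motion": "0 0 -8 0 0 0 10;0 0 -7 0 0 0 10;0 0 0 0 0 0 10"
}}

```text
time_s: 23.0
ee_pos: [0.521, -0.0954, 0.0474]
orientation: [0.047, 0.999, 0.005, 0.005]
ft_force: [-0.4, 0.3, -1.2]
width: 0.0254
```

Emit:
{"api": "apply_moves", "payload": {
  "motion": "0 0 -4 0 0 0 10;0 0 -2.5 0 0 0 10;0 0 0 0 0 0 10"
}}

```text
time_s: 23.38
ee_pos: [0.5212, -0.0955, 0.0413]
orientation: [0.048, 0.999, 0.005, 0.005]
ft_force: [0.1, 0.1, 0.1]
width: 0.0253
```

Run:
```python
from h import *
save('wrist','w12.png')
```

```text
(no output)
```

View pics/w12.png

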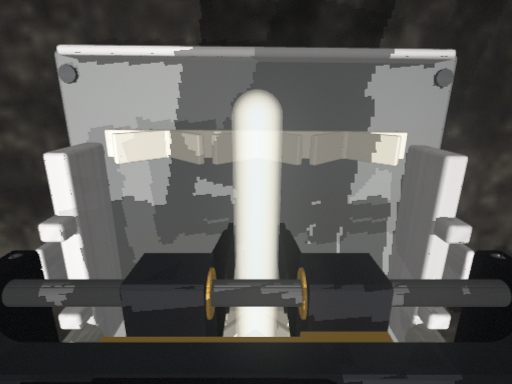

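The tube is centred over the V, column 257 between 107 and 405. I'll lower the last bit and release.

Emit:
{"api": "apply_moves", "payload": {
  "motion": "0 0 -1.5 0 0 0 10;0 0 0 0 0 0 10;0 0 0 0 0 0 28;0 0 0 0 0 0 32;0 0 0 0 0 0 40;0 0 0 0 0 0 40"
}}

```text
time_s: 24.18
ee_pos: [0.5214, -0.0956, 0.0405]
orientation: [0.048, 0.999, 0.005, 0.005]
ft_force: [0.9, 0.3, -0.1]
width: 0.0376
```

Emit:
{"api": "apply_moves", "payload": {
  "motion": "0 0 20 0 0 0 40;0 0 30 0 0 0 40;0 0 40 0 0 0 40;0 0 40 0 0 0 50;0 0 0 0 0 0 50"
}}

```text
time_s: 24.8
ee_pos: [0.52, -0.0951, 0.1731]
orientation: [0.047, 0.999, 0.005, 0.004]
ft_force: [0.1, -0.3, -1.2]
width: 0.0468
```

Run:
```python
from h import *
save('wrist','w13.png');im=save('side','s13.png')
cv2.imwrite('pics/s13c.png',cv2.resize(im[160:300,220:370,::-1],None,fx=3.5,fy=3.5,interpolation=cv2.INTER_CUBIC))
```

```text
(no output)
```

View pics/w13.png

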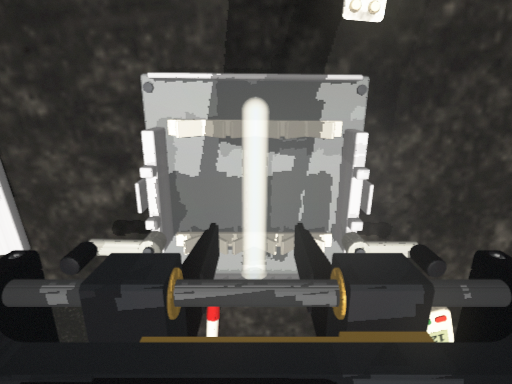

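View pics/s13c.png

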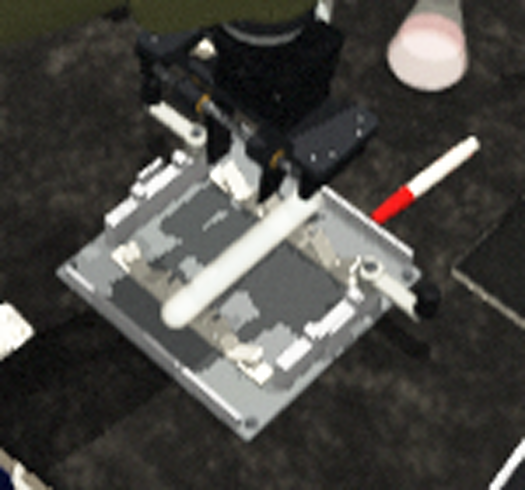

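The tube lies in the middle groove. On to the second tube.

Emit:
{"api": "apply_moves", "payload": {
  "motion": "0 20 20 0 0 0 50;-7 48 20 0 0 1 50;-7 48 10 0 0 1 50;-7 48 0 0 0 1 50;-7 48 0 0 0 1 50;-7 48 0 0 0 1 50;-7 48 0 0 0 1 50;-7 48 0 0 0 1 50;-7 48 0 0 0 0 50;-7 40 0 0 0 0 50;-5 25 0 0 0 0 50;0 0 0 0 0 0 50;0 0 0 0 0 0 50"
}}

```text
time_s: 26.52
ee_pos: [0.4339, 0.3989, 0.2162]
orientation: [-0.018, 1.0, 0.006, -0.009]
ft_force: [0.2, 0.5, 0.5]
width: 0.0475
```

Run:
```python
from h import *
s=st();print(R.from_quat(s['orientation']).as_matrix().round(3))
save('wrist','w14.png');tubes('wrist')
im=save('side','s14.png'); tubes('side',z=.03); im=save('top','t14.png'); tubes('top',z=.03)
```

```text
t 26.52 pos [0.4339 0.3989 0.2162] q [-0.0182  0.9998  0.006  -0.0087] F [0.2 0.5 0.5] w 0.0475
[[-0.999 -0.036 -0.018]
 [-0.036  0.999  0.012]
 [ 0.017  0.012 -1.   ]]
tube 0.85 sat 203.0 mid [0.4221 0.5548] ang -27.9 L 0.1895 pxc [386. 165.]
tube 0.84 sat 6.0 mid [0.4632 0.3881] ang 1.9 L 0.1911 pxc [248. 192.]
tube 0.93 sat 255.0 mid [0.411  0.5328] ang -27.0 L 0.1785 pxc [123. 157.]
tube 0.79 sat 14.0 mid [0.4506 0.3683] ang 3.2 L 0.1895 pxc [161. 173.]
tube 0.82 sat 7.0 mid [ 0.5295 -0.0939] ang -6.0 L 0.1811 pxc [306. 209.]
tube 0.5 sat 217.0 mid [0.3722 0.5777] ang -24.7 L 0.0744 pxc [121. 253.]
tube 0.4 sat 10.5 mid [0.5284 0.3894] ang -1.8 L 0.0444 pxc [174. 212.]
```

View pics/w14.png

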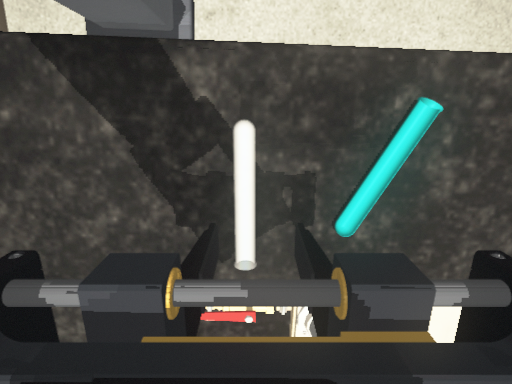

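View pics/s14.png

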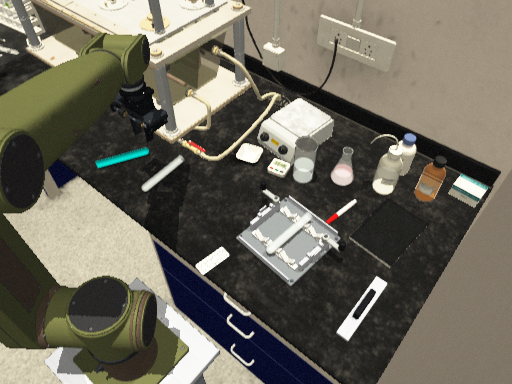

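Emit:
{"api": "apply_moves", "payload": {
  "motion": "10 -6 -25 -0.7 -1 0 50;7 -4 -30 0 0 0 50;0 0 -35 0 0 0 50;0 0 -35 0 0 0 50;0 0 -25 0 0 0 50;0 0 0 0 0 0 50;0 0 0 0 0 0 50"
}}

```text
time_s: 27.85
ee_pos: [0.4542, 0.3879, 0.0658]
orientation: [-0.016, 1.0, 0.002, 0.003]
ft_force: [0.0, -0.8, -0.0]
width: 0.0475
```

Emit:
{"api": "apply_moves", "payload": {
  "motion": "0 0 -15 0 0 0 50;0 0 -15 0 0 0 50;0 0 -9 0 0 0 50;0 0 0 0 0 0 50;0 0 0 0 0 0 50"
}}

```text
time_s: 28.48
ee_pos: [0.4556, 0.3889, 0.027]
orientation: [-0.016, 1.0, 0.003, 0.005]
ft_force: [-0.0, 0.3, 0.3]
width: 0.0473
```

Run:
```python
from h import *
st();save('wrist','w15.png')
```

```text
t 28.48 pos [0.4556 0.3889 0.027 ] q [-0.0163  0.9999  0.0029  0.0048] F [-0.   0.3  0.3] w 0.0473
```

View pics/w15.png

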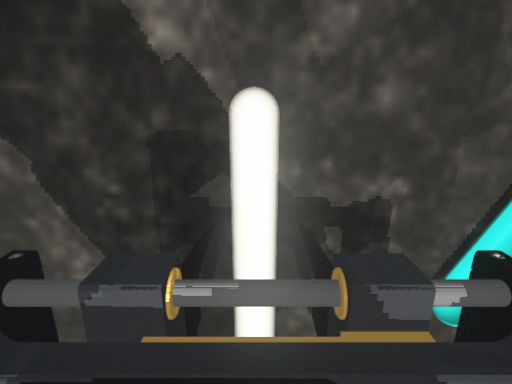

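Emit:
{"api": "apply_moves", "payload": {
  "motion": "0 0 -3 0 0.5 0 45;0 0 0 0 0 0 25;0 0 0 0 0 0 10;0 0 0 0 0 0 10;0 0 0 0 0 0 10;0 0 0 0 0 0 10",
  "squeeze": 12
}}

```text
time_s: 29.28
ee_pos: [0.4561, 0.3893, 0.0248]
orientation: [-0.016, 1.0, 0.003, 0.001]
ft_force: [-0.6, 0.1, -0.2]
width: 0.0252
```

Emit:
{"api": "apply_moves", "payload": {
  "motion": "0 0 30 0 0 0 10;0 0 40 0 0 0 10;0 0 45 0 0 0 10;3 -20 20 0 0 0 10;8 -45 0 0 0 -1 10;8 -45 0 0 0 -1 10;8 -45 0 0 0 -1 10;8 -45 0 0 0 -1 10;8 -45 0 0 0 -1 10;8 -45 0 0 0 -1 10;8 -45 0 0 0 -1 10;8 -45 0 0 0 -1 10;5 -30 0 0 0 0 10;0 -8 0 0 0 0 10;0 0 0 0 0 0 10;0 0 0 0 0 0 10;0 0 0 0 0 0 10"
}}

```text
time_s: 31.4
ee_pos: [0.5269, -0.0399, 0.165]
orientation: [0.054, 0.999, 0.004, 0.003]
ft_force: [-0.3, 0.4, -1.2]
width: 0.0251
```

```bash
cat >> h.py <<'E'
def cpos():
    s=st(); c,sn=np.cos(-.10935),np.sin(-.10935); d=s['ee_pos'][:2]-np.array([.5261,-.0958]); M=R.from_quat(s['orientation']).as_matrix()
    print('carrier xy mm',np.round(1e3*np.array([c*d[0]+sn*d[1],-sn*d[0]+c*d[1]]),1),'tooly deg',np.round(np.degrees(np.arctan2(M[1,1],M[0,1])),1),'toolz',M[:,2].round(3),np.round(s['joint_positions'],2))
E
python3 - <<'E'
from h import *
cpos(); save('wrist','w16.png')
E
```

```text
t 31.4 pos [ 0.5269 -0.0399  0.165 ] q [0.0537 0.9985 0.0038 0.0029] F [-0.3  0.4 -1.2] w 0.0251
carrier xy mm [-5.3 55.6] tooly deg 83.8 toolz [ 0.006  0.007 -1.   ] [-0.18 -0.09  1.99  0.01  1.24 -1.65]
```

View pics/w16.png

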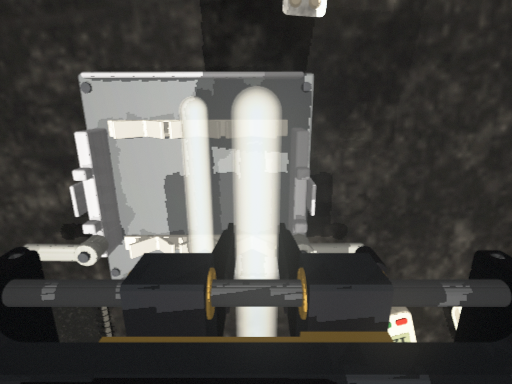

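Emit:
{"api": "apply_moves", "payload": {
  "motion": "-3 -3.5 -10 0 0 0 10;0 0 -25 0 0 0 10;0 0 -25 0 0 0 10;0 0 -25 0 0 0 10;0 0 -15 0 0 0 10;0 0 0 0 0 0 10;0 0 0 0 0 0 10"
}}

```text
time_s: 32.33
ee_pos: [0.5224, -0.0422, 0.0606]
orientation: [0.052, 0.999, 0.004, 0.003]
ft_force: [-0.2, 0.1, -0.1]
width: 0.0253
```

Run:
```python
from h import *
cpos(); save('wrist','w17.png')
```

```text
t 32.33 pos [ 0.5224 -0.0422  0.0606] q [0.0521 0.9986 0.0038 0.0029] F [-0.2  0.1 -0.1] w 0.0253
carrier xy mm [-9.5 52.9] tooly deg 84.0 toolz [ 0.006  0.007 -1.   ] [-0.19  0.02  2.07  0.01  1.04 -1.66]
```

View pics/w17.png

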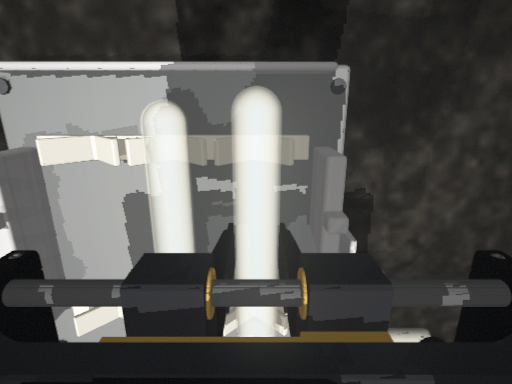

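Emit:
{"api": "apply_moves", "payload": {
  "motion": "1 -0.8 -7 0 0 0 10;0 0 -6 0 0 0 10;0 0 -4 0 0 0 10;0 0 0 0 0 0 10;0 0 -2 0 0 0 10;0 0 0 0 0 0 10"
}}

```text
time_s: 33.12
ee_pos: [0.5251, -0.0434, 0.0425]
orientation: [0.052, 0.999, 0.003, 0.005]
ft_force: [-0.7, 0.9, -0.1]
width: 0.0251
```

Run:
```python
from h import *
cpos()
```

```text
t 33.12 pos [ 0.5251 -0.0434  0.0425] q [0.052  0.9986 0.0034 0.0049] F [-0.7  0.9 -0.1] w 0.0251
carrier xy mm [-6.8 52. ] tooly deg 84.0 toolz [ 0.01   0.006 -1.   ] [-0.19  0.06  2.08  0.01  1.   -1.66]
```

Emit:
{"api": "apply_moves", "payload": {
  "motion": "0 0 -1 0 0 0 10;0 0 0 0 0 0 10;0 0 0 0 0 0 28;0 0 0 0 0 0 32;0 0 0 0 0 0 38;0 0 0 0 0 0 38;0 0 20 0 0 0 38;0 0 30 0 0 0 38;0 0 40 0 0 0 38;0 0 40 0 0 0 50;0 0 40 0 0 0 50;0 0 0 0 0 0 50"
}}

```text
time_s: 34.62
ee_pos: [0.5233, -0.0429, 0.216]
orientation: [0.052, 0.999, 0.004, 0.004]
ft_force: [-0.6, -0.3, -0.3]
width: 0.0476
```

Run:
```python
from h import *
cpos(); save('wrist','w18.png'); c=cam('wrist'); tubes('wrist',z=.03); 
for k,z in [('bar',0)]:
    for d in mark_of(k,'wrist')[:2]: print(k,d['score'],d['location'],back('wrist',d['location'],z,c))
save('side','s18.png'); 
for n in ['side','top']:
    read_camera(n)
    for d in mark_of('bar',n)[:2]: print('bar',n,d['score'],d['location'],back(n,d['location'],0))
```

```text
t 34.62 pos [ 0.5233 -0.0429  0.216 ] q [0.0521 0.9986 0.0037 0.004 ] F [-0.6 -0.3 -0.3] w 0.0476
carrier xy mm [-8.5 52.3] tooly deg 84.0 toolz [ 0.008  0.007 -1.   ] [-0.19 -0.15  1.95  0.01  1.33 -1.66]
tube 0.97 sat 7.0 mid [ 0.5292 -0.0954] ang -5.0 L 0.1916 pxc [208. 166.]
tube 0.76 sat 7.0 mid [ 0.5317 -0.0443] ang -6.3 L 0.1919 pxc [258. 177.]
bar 0.68 [43.9, 244.4] [ 0.59015964 -0.33117407  0.        ]
bar 0.53 [256.7, 182.7] [ 0.5365382  -0.04195074  0.        ]
bar side 0.65 [369.0, 311.3] [ 0.47616512 -0.40385653  0.        ]
bar side 0.42 [344.3, 243.7] [ 0.61697853 -0.24072754  0.        ]
bar top 0.91 [385.2, 219.7] [ 0.49425975 -0.39368077  0.        ]
```

View pics/w18.png

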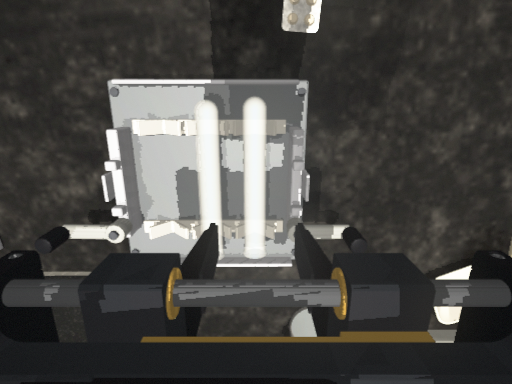

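View pics/s18.png

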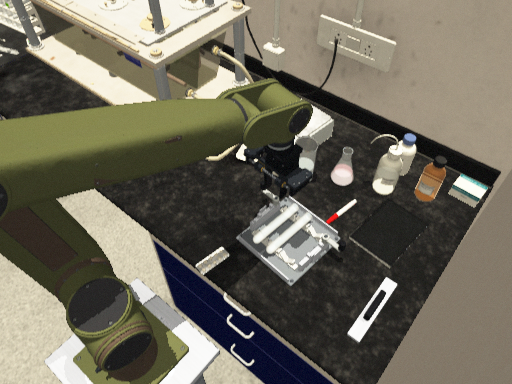

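Both tubes are in their grooves at (0.529,-0.095) and (0.532,-0.044). The bar has been knocked a little, so I go and measure it.

Emit:
{"api": "apply_moves", "payload": {
  "motion": "0 -30 10 0 0 0 50;4 -45 10 0 0 0 50;4 -45 10 0 0 0 50;4 -45 0 0 0 0 50;4 -45 0 0 0 0 50;4 -45 0 0 0 0 50;4 -45 0 0 0 0 50;4 -40 0 0 0 0 50;0 0 0 0 0 0 50;0 0 0 0 0 0 50"
}}

```text
time_s: 36.33
ee_pos: [0.547, -0.3919, 0.2353]
orientation: [0.051, 0.999, 0.007, -0.004]
ft_force: [0.7, 0.2, -0.6]
width: 0.0473
```

Run:
```python
from h import *
cpos(); save('wrist','w19.png'); c=cam('wrist')
for d in mark_of('bar','wrist')[:2]: print(d['score'],d['location'],back('wrist',d['location'],0,c))
for d in regions_of('bar','wrist')[:2]:
    m=d['mask'].astype(np.uint8); print(d['score'],d['location'],m.sum(),cv2.minAreaRect(np.argwhere(m)[:,::-1].astype(np.float32)))
```

```text
t 36.33 pos [ 0.547  -0.3919  0.2353] q [ 0.0511  0.9987  0.0067 -0.0042] F [ 0.7  0.2 -0.6] w 0.0473
carrier xy mm [  53.1 -292.1] tooly deg 84.1 toolz [-0.008  0.014 -1.   ] [-0.7   0.18  1.59  0.01  1.39 -2.17]
0.8 [239.9, 122.3] [ 0.48457921 -0.40290262  0.        ]
0.85 [239.4, 113.0] 5405 ((238.10031127929688, 119.5028305053711), (177.92752075195312, 33.63817596435547), 83.48019409179688)
```

View pics/w19.png

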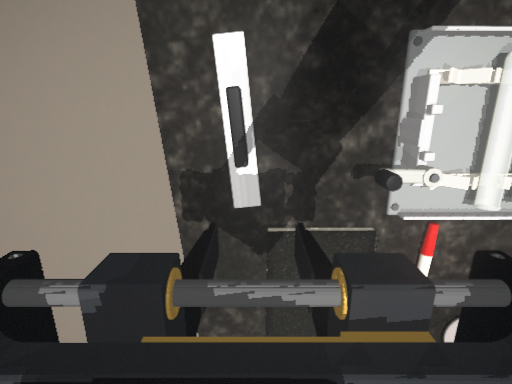

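```bash
cat >> h.py <<'E'
from scipy.optimize import least_squares
def barfit(c,U,z=.012,p0=(.485,-.4,1.6)):
    def W(p,l):
        a=p[2]; return np.c_[p[0]+np.cos(a)*l[:,0]-np.sin(a)*l[:,1],p[1]+np.sin(a)*l[:,0]+np.cos(a)*l[:,1],l[:,2]]
    L=np.array([[-104,18],[-104,-18],[104,-18],[104,18]])/1e3  # long axis = local x here
    L=np.c_[L,[z]*4]
    f=lambda p:(proj('wrist',W(p,L),c)-U).ravel()
    r=least_squares(f,p0); print('bar',np.round(r.x[:2],4),'long axis deg',round(np.degrees(r.x[2]),2),np.round(r.fun.reshape(-1,2),1)); return r.x
E
python3 - <<'E'
from h import *
im=cv2.imread('pics/w19.png'); cv2.imwrite('pics/c19.png',cv2.resize(im[20:220,190:290],None,fx=3,fy=3,interpolation=cv2.INTER_CUBIC))
c=cam('wrist')
barfit(c,np.array([[242.5,33],[214,37],[234.5,208],[260.5,205]]),p0=(.485,-.4,0.05))
for uv in [(227,88),(240,86),(248,165),(235,167)]: print(back('wrist',uv,.042,c))
E
```

```text
bar [ 0.4909 -0.4043] long axis deg -0.25 [[ 1.5 -0.9]
 [-1.9 -1.5]
 [-0.4  1.5]
 [ 0.8  1.8]]
[ 0.4457494  -0.41027582  0.042     ]
[ 0.44515662 -0.3960519   0.042     ]
[ 0.53205268 -0.3970001   0.042     ]
[ 0.53280953 -0.41229408  0.042     ]
```

View pics/c19.png

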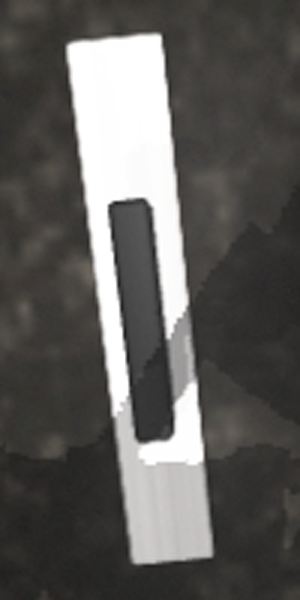

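The bar is at about (0.490,-0.404), with its long axis along world x (-0.5°). I'll descend and grip the block across.

Emit:
{"api": "apply_moves", "payload": {
  "motion": "-20 -4 -20 -0.8 -0.5 5.4 50;-20 -4 -30 0 0 0 50;-17 -4 -35 0 0 0 50;0 0 -35 0 0 0 50;0 0 -30 0 0 0 50;0 0 0 0 0 0 50;0 0 0 0 0 0 50"
}}

```text
time_s: 37.35
ee_pos: [0.4913, -0.3973, 0.0873]
orientation: [-0.003, 1.0, -0.003, 0.004]
ft_force: [-0.0, -0.3, 0.2]
width: 0.0473
```

Run:
```python
from h import *
cpos(); save('wrist','w20.png'); c=cam('wrist')
```

```text
t 37.35 pos [ 0.4913 -0.3973  0.0873] q [-0.0027  1.     -0.0032  0.0038] F [-0.  -0.3  0.2] w 0.0473
carrier xy mm [  -1.7 -303.5] tooly deg 90.3 toolz [ 0.008 -0.006 -1.   ] [-0.77  0.21  1.81  0.    1.1  -2.34]
```

View pics/w20.png

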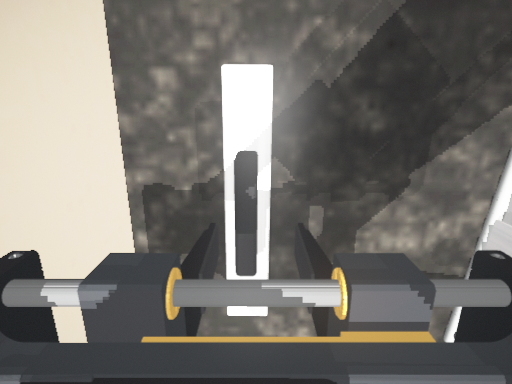

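Run:
```python
from h import *
c=cam('wrist')
barfit(c,np.array([[273,66],[221,66],[228,315],[268,315]]),p0=(.49,-.4,0.0))
for uv in [(236.5,152),(257,152),(256,275),(236.5,275)]: print(back('wrist',uv,.042,c))
```

```text
bar [ 0.4891 -0.4047] long axis deg -0.06 [[ 0.1 -0.9]
 [-0.1 -1.1]
 [-0.1  1.5]
 [ 0.1  1.9]]
[ 0.44048025 -0.41056491  0.042     ]
[ 0.44041919 -0.39727826  0.042     ]
[ 0.53146081 -0.39762342  0.042     ]
[ 0.53157326 -0.41201081  0.042     ]
```

Emit:
{"api": "apply_moves", "payload": {
  "motion": "-3 -7 -10 0.3 0.4 0 50;0 0 -12 0 0 0 50;0 0 0 0 0 0 50;0 0 0 0 0 0 50"
}}

```text
time_s: 37.9
ee_pos: [0.4895, -0.4061, 0.067]
orientation: [-0.003, 1.0, -0.002, 0.002]
ft_force: [-0.0, 0.3, 0.9]
width: 0.0474
```

Run:
```python
from h import *
cpos()
```

```text
t 37.9 pos [ 0.4895 -0.4061  0.067 ] q [-0.0027  1.     -0.0021  0.0018] F [-0.   0.3  0.9] w 0.0474
carrier xy mm [  -2.5 -312.5] tooly deg 90.3 toolz [ 0.004 -0.004 -1.   ] [-0.78  0.25  1.81 -0.    1.08 -2.35]
```

Emit:
{"api": "apply_moves", "payload": {
  "motion": "-1 1.5 -14 0 0 0 50;0 0 -12 0 0 0 50;0 0 -3 0 0 0 50;0 0 0 0 0 0 50"
}}

```text
time_s: 38.4
ee_pos: [0.4881, -0.404, 0.0353]
orientation: [-0.003, 1.0, -0.002, 0.001]
ft_force: [0.1, 0.2, 0.3]
width: 0.0475
```

Emit:
{"api": "apply_moves", "payload": {
  "motion": "0 0 0 0 0 0 0;0 0 0 0 0 0 0;0 0 0 0 0 0 0;0 0 0 0 0 0 0;0 0 0 0 0 0 0",
  "squeeze": 35
}}

```text
time_s: 39.02
ee_pos: [0.4887, -0.4048, 0.0364]
orientation: [-0.003, 1.0, -0.003, 0.002]
ft_force: [0.7, -0.1, -0.5]
width: 0.0156
```

Run:
```python
from h import *
cpos(); save('wrist','w21.png')
```

```text
t 39.02 pos [ 0.4887 -0.4048  0.0364] q [-0.0029  1.     -0.0025  0.0022] F [ 0.7 -0.1 -0.5] w 0.0156
carrier xy mm [  -3.5 -311.2] tooly deg 90.3 toolz [ 0.004 -0.005 -1.   ] [-0.78  0.28  1.83 -0.    1.03 -2.35]
```

View pics/w21.png

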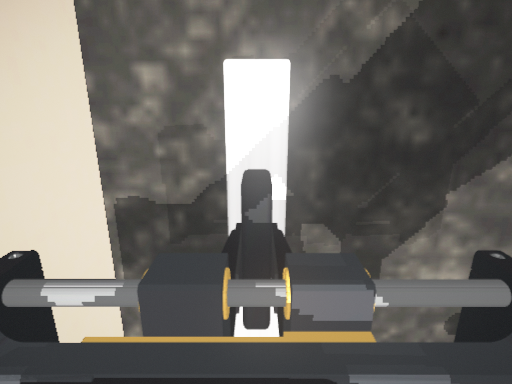

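The block is gripped at the bar's middle, width 15.6 mm. I'll work out the offset along its length, lift, turn -96.6° and carry.

Run:
```python
from h import *
c=cam('wrist')
for uv in [(226,61),(289,61),(257,61)]: print(back('wrist',uv,.012,c))
for uv in [(257,170),(257,328)]: print(back('wrist',uv,.042,c))
```

```text
[ 0.38597851 -0.42133661  0.012     ]
[ 0.38587442 -0.38787278  0.012     ]
[ 0.38592727 -0.40486116  0.012     ]
[ 0.43840603 -0.40453114  0.042     ]
[ 0.53149904 -0.4041019   0.042     ]
```

Emit:
{"api": "apply_moves", "payload": {
  "motion": "0 0 25 0 0 0 0;0 0 40 0 0 0 0;0 0 50 0 0 0 0;0 0 50 0 0 0 0;0 0 0 0 0 0 0;3.7 31 0 0 0 -9.6 0;3.7 31 0 0 0 -9.6 0;3.7 31 0 0 0 -9.6 0;3.7 31 0 0 0 -9.6 0;3.7 31 0 0 0 -9.6 0;3.7 31 0 0 0 -9.6 0;3.7 31 0 0 0 -9.6 0;3.7 31 0 0 0 -9.6 0;3.7 25 0 0 0 -9.6 0;3.7 15 0 0 0 -9.6 0;0 0 0 0 0 0 0;0 0 0 0 0 0 0;0 0 0 0 0 0 0"
}}

```text
time_s: 41.32
ee_pos: [0.5063, -0.0974, 0.1654]
orientation: [0.759, 0.651, 0.006, -0.02]
ft_force: [0.4, 0.0, -2.1]
width: 0.0163
```

Run:
```python
from h import *
cpos(); save('wrist','w22.png'); save('side','s22.png')
```

```text
t 41.33 pos [ 0.5063 -0.0974  0.1654] q [ 0.7585  0.6513  0.0061 -0.0202] F [ 0.4  0.  -2.1] w 0.0163
carrier xy mm [-19.6  -3.7] tooly deg -8.7 toolz [-0.017  0.039 -0.999] [-0.31 -0.1   2.    0.03  1.27 -0.17]
```

View pics/w22.png

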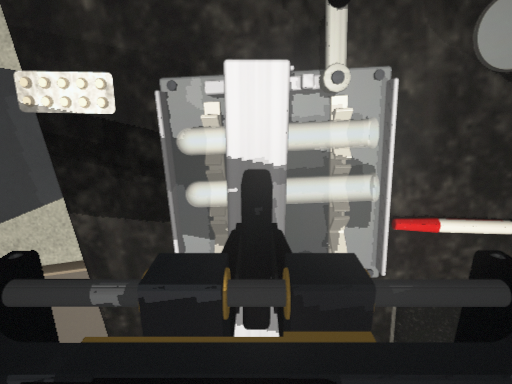

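View pics/s22.png

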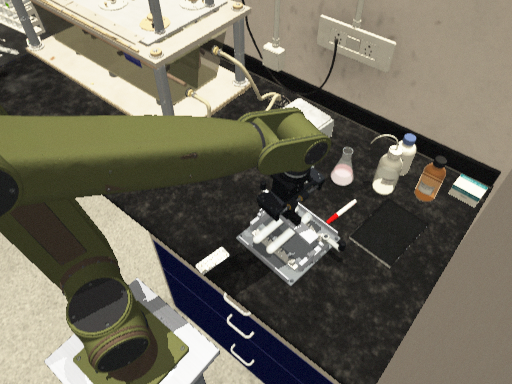

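Emit:
{"api": "apply_moves", "payload": {
  "motion": "10 1 0 -1.1 -0.5 1.2 0;10 1.5 0 -1.1 -0.5 1.2 0;0 0 0 0 0 0 0;0 0 0 0 0 0 0"
}}

```text
time_s: 41.92
ee_pos: [0.5286, -0.0953, 0.1665]
orientation: [0.744, 0.668, 0.0, 0.002]
ft_force: [-0.4, 0.3, -3.2]
width: 0.0159
```

Run:
```python
from h import *
cpos()
```

```text
t 41.92 pos [ 0.5286 -0.0953  0.1665] q [0.7441 0.6681 0.     0.0021] F [-0.4  0.3 -3.2] w 0.0159
carrier xy mm [2.4 0.8] tooly deg -6.2 toolz [ 0.003 -0.003 -1.   ] [-0.28 -0.07  1.97 -0.    1.24 -0.17]
```

Emit:
{"api": "apply_moves", "payload": {
  "motion": "-2.4 0.3 -15 0 0 0 0;0 0 -20 0 0 0 0;0 0 -12 0 0 0 0;0 0 0 0 0 0 0;0 0 0 0 0 0 0"
}}

```text
time_s: 42.55
ee_pos: [0.5246, -0.0949, 0.1158]
orientation: [0.744, 0.668, -0.001, 0.001]
ft_force: [-0.3, 0.3, -2.2]
width: 0.0159
```

Run:
```python
from h import *
cpos(); im=save('wrist','w23.png'); cv2.imwrite('pics/w23c.png',cv2.resize(im[0:260,120:420,::-1],None,fx=2.3,fy=2.3,interpolation=cv2.INTER_CUBIC))
im=save('side','s23.png'); cv2.imwrite('pics/s23c.png',cv2.resize(im[180:300,220:360,::-1],None,fx=4,fy=4,interpolation=cv2.INTER_CUBIC))
```

```text
t 42.55 pos [ 0.5246 -0.0949  0.1158] q [ 7.442e-01  6.680e-01 -6.000e-04  1.300e-03] F [-0.3  0.3 -2.2] w 0.0159
carrier xy mm [-1.6  0.8] tooly deg -6.2 toolz [ 0.001 -0.003 -1.   ] [-0.28 -0.03  2.02 -0.    1.15 -0.17]
```

View pics/w23c.png

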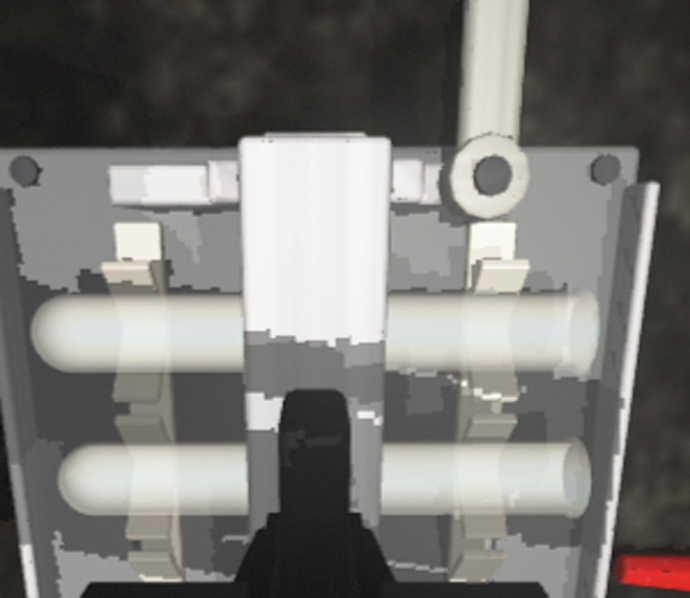

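View pics/s23c.png

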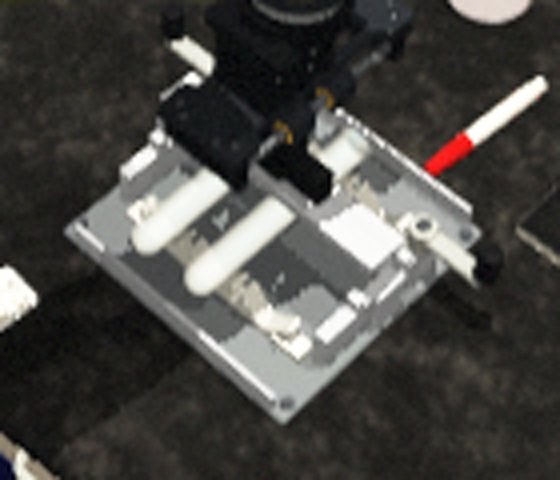

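Emit:
{"api": "apply_moves", "payload": {
  "motion": "1.3 0 -9 0 0 0 0;0 0 -7 0 0 0 0;0 0 0 0 0 0 0;0 0 0 0 0 0 0"
}}

```text
time_s: 43.15
ee_pos: [0.5268, -0.0951, 0.1]
orientation: [0.744, 0.668, 0.0, 0.002]
ft_force: [0.8, 0.7, -2.7]
width: 0.0162
```

Run:
```python
from h import *
cpos(); im=save('wrist','w24.png'); cv2.imwrite('pics/w24c.png',cv2.resize(im[0:140,180:330,::-1],None,fx=4,fy=4,interpolation=cv2.INTER_CUBIC))
```

```text
t 43.15 pos [ 0.5268 -0.0951  0.1   ] q [0.7441 0.668  0.     0.0022] F [ 0.8  0.7 -2.7] w 0.0162
carrier xy mm [0.6 0.8] tooly deg -6.2 toolz [ 0.003 -0.003 -1.   ] [-0.28 -0.    2.03 -0.    1.12 -0.17]
```

View pics/w24c.png

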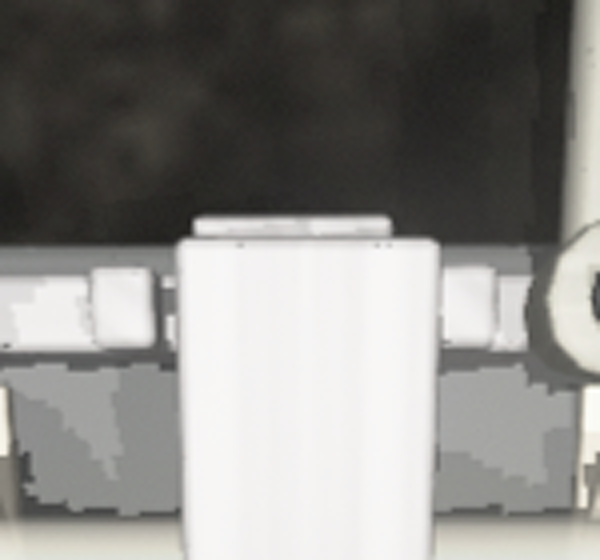

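The bar sits about 1.8 mm too far toward +x between the posts. I'll correct that and recheck.

Emit:
{"api": "apply_moves", "payload": {
  "motion": "-1.8 0.2 -1 0 0 0 0;0 0 0 0 0 0 0;0 0 0 0 0 0 0"
}}

```text
time_s: 43.58
ee_pos: [0.525, -0.0949, 0.0993]
orientation: [0.744, 0.668, 0.0, 0.003]
ft_force: [-0.0, -1.0, -2.3]
width: 0.016
```

Run:
```python
from h import *
cpos(); im=save('wrist','w25.png'); cv2.imwrite('pics/w25c.png',cv2.resize(im[0:140,180:330,::-1],None,fx=4,fy=4,interpolation=cv2.INTER_CUBIC))
```

```text
t 43.58 pos [ 0.525  -0.0949  0.0993] q [7.441e-01 6.680e-01 2.000e-04 2.500e-03] F [-0.  -1.  -2.3] w 0.016
carrier xy mm [-1.2  0.8] tooly deg -6.2 toolz [ 0.004 -0.003 -1.   ] [-0.28 -0.01  2.03 -0.    1.11 -0.17]
```

View pics/w25c.png

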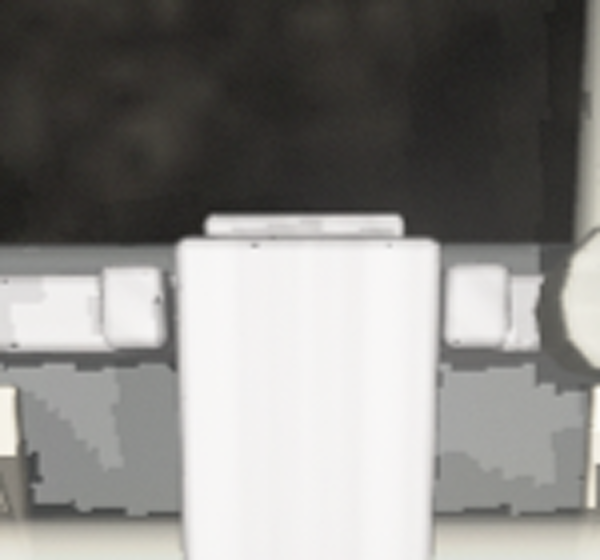

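The posts at 165 and 446 are now evenly beside the bar at 178–438. I'll lower it into the seats.

Emit:
{"api": "apply_moves", "payload": {
  "motion": "-0.7 0 -5 0 0 0 0;0 0 -4 0 0 0 0;0 0 0 0 0 0 0;-0.3 0 -4 0 0 0 0;0 0 -2 0 0 0 0;0 0 0 0 0 0 0"
}}

```text
time_s: 44.38
ee_pos: [0.5238, -0.0948, 0.0829]
orientation: [0.744, 0.668, 0.0, 0.002]
ft_force: [1.3, -0.2, -2.4]
width: 0.0157
```

Run:
```python
from h import *
cpos(); im=save('wrist','w26.png'); cv2.imwrite('pics/w26c.png',cv2.resize(im[0:140,180:330,::-1],None,fx=4,fy=4,interpolation=cv2.INTER_CUBIC))
```

```text
t 44.38 pos [ 0.5238 -0.0948  0.0829] q [7.441e-01 6.680e-01 1.000e-04 2.300e-03] F [ 1.3 -0.2 -2.4] w 0.0157
carrier xy mm [-2.4  0.7] tooly deg -6.2 toolz [ 0.003 -0.003 -1.   ] [-0.28  0.01  2.04 -0.    1.08 -0.17]
```

View pics/w26c.png

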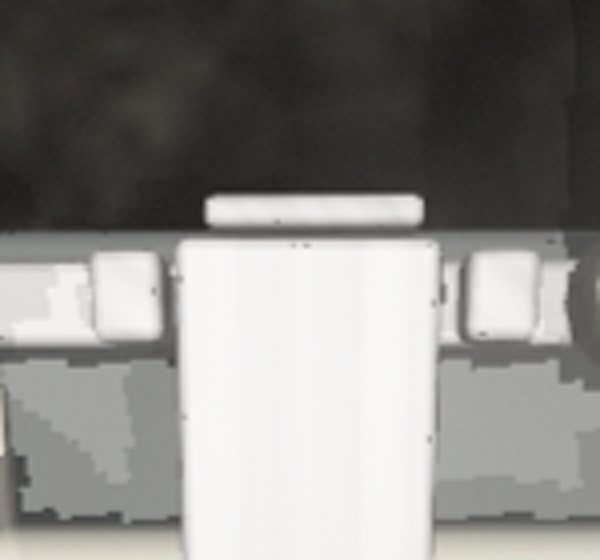

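Emit:
{"api": "apply_moves", "payload": {
  "motion": "0.7 0 -1.5 0 0 0 0;0 0 -1 0 0 0 0;0 0 0 0 0 0 0"
}}

```text
time_s: 44.8
ee_pos: [0.525, -0.095, 0.0815]
orientation: [0.744, 0.668, 0.0, 0.003]
ft_force: [0.2, 0.2, -3.0]
width: 0.0158
```

Emit:
{"api": "apply_moves", "payload": {
  "motion": "0 0 -1 0 0 0 0;0 0 0 0 0 0 0"
}}

```text
time_s: 45.05
ee_pos: [0.5253, -0.095, 0.0814]
orientation: [0.744, 0.668, 0.0, 0.003]
ft_force: [-0.5, -0.1, -2.6]
width: 0.0158
```

Emit:
{"api": "apply_moves", "payload": {
  "motion": "0 0 -1.5 0 0 0 0;0 0 0 0 0 0 0"
}}

```text
time_s: 45.3
ee_pos: [0.5256, -0.0951, 0.0814]
orientation: [0.744, 0.668, 0.0, 0.003]
ft_force: [-0.7, 0.1, -2.4]
width: 0.0155
```

Emit:
{"api": "apply_moves", "payload": {
  "motion": "0 0 -1.5 0 0 0 0;0 0 0 0 0 0 0"
}}

```text
time_s: 45.55
ee_pos: [0.5258, -0.0952, 0.0814]
orientation: [0.744, 0.668, 0.0, 0.003]
ft_force: [1.8, -0.3, -2.3]
width: 0.0159
```

Run:
```python
from h import *
cpos(); im=save('wrist','w27.png'); cv2.imwrite('pics/w27c.png',cv2.resize(im[0:140,180:330,::-1],None,fx=4,fy=4,interpolation=cv2.INTER_CUBIC))
im=save('side','s27.png'); cv2.imwrite('pics/s27c.png',cv2.resize(im[180:300,220:360,::-1],None,fx=4,fy=4,interpolation=cv2.INTER_CUBIC))
```

```text
t 45.55 pos [ 0.5258 -0.0952  0.0814] q [7.441e-01 6.681e-01 1.000e-04 2.600e-03] F [ 1.8 -0.3 -2.3] w 0.0159
carrier xy mm [-0.4  0.6] tooly deg -6.2 toolz [ 0.004 -0.004 -1.   ] [-0.28  0.02  2.04 -0.    1.08 -0.17]
```

View pics/w27c.png

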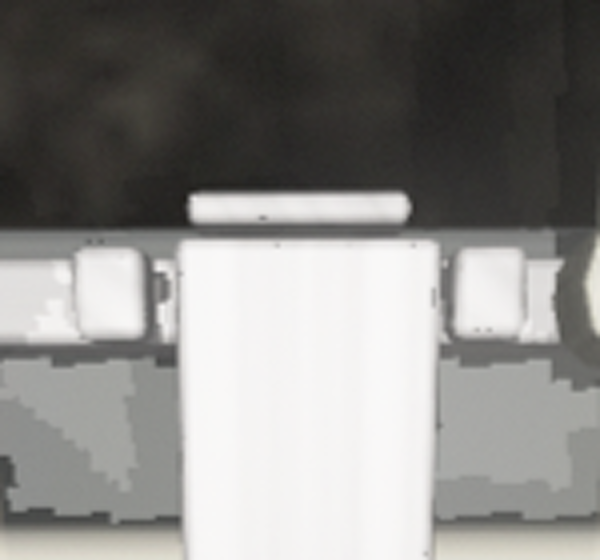

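View pics/s27c.png

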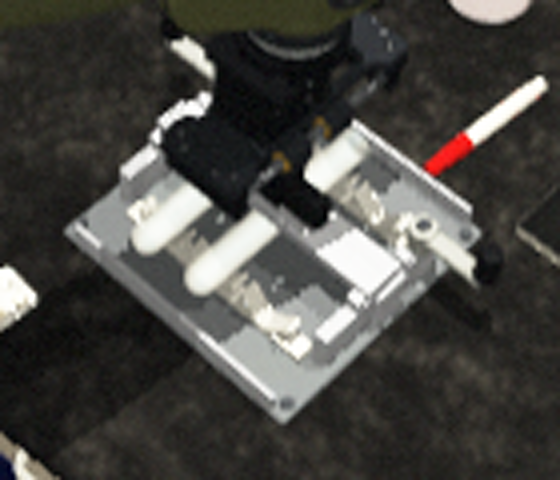

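Emit:
{"api": "apply_moves", "payload": {
  "motion": "-1.2 0 -2.5 0 0 0 0;0 0 -2.5 0 0 0 0;0 0 0 0 0 0 0"
}}

```text
time_s: 46.02
ee_pos: [0.5262, -0.0953, 0.0815]
orientation: [0.744, 0.668, 0.0, 0.003]
ft_force: [0.6, 0.8, -2.9]
width: 0.016
```

Z no longer moves, so the bar is on its seats. I'll release.

Emit:
{"api": "apply_moves", "payload": {
  "motion": "0 0 0 0 0 0 20;0 0 0 0 0 0 25;0 0 0 0 0 0 35;0 0 0 0 0 0 35"
}}

```text
time_s: 46.52
ee_pos: [0.5266, -0.0954, 0.0806]
orientation: [0.744, 0.668, 0.001, 0.003]
ft_force: [0.7, 0.6, 0.3]
width: 0.0321
```

Emit:
{"api": "apply_moves", "payload": {
  "motion": "0 0 20 0 0 0 35;0 0 30 0 0 0 35;0 0 40 0 0 0 35;-10 0 40 0 0 0 50;-15 0 30 0 0 0 50;0 0 0 0 0 0 50;0 0 0 0 0 0 50"
}}

```text
time_s: 47.4
ee_pos: [0.5013, -0.0954, 0.2528]
orientation: [0.744, 0.668, 0.003, 0.007]
ft_force: [-0.2, -0.2, -0.2]
width: 0.0475
```

Run:
```python
from h import *
cpos(); im=save('wrist','w28.png'); c=cam('wrist')
im=save('side','s28.png'); cv2.imwrite('pics/s28c.png',cv2.resize(im[180:300,220:360,::-1],None,fx=4,fy=4,interpolation=cv2.INTER_CUBIC))
```

```text
t 47.4 pos [ 0.5013 -0.0954  0.2528] q [0.744  0.6681 0.003  0.0065] F [-0.2 -0.2 -0.2] w 0.0475
carrier xy mm [-24.7  -2.3] tooly deg -6.2 toolz [ 0.013 -0.006 -1.   ] [-0.29 -0.21  1.95 -0.    1.39 -0.18]
```

View pics/w28.png

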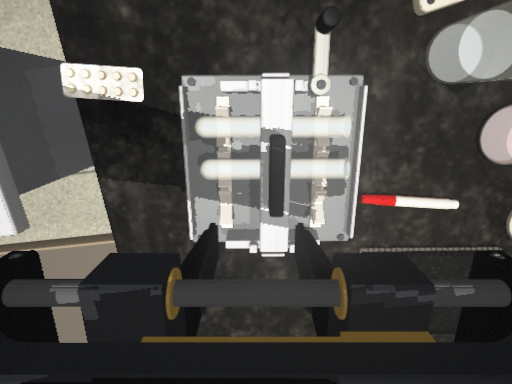

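View pics/s28c.png

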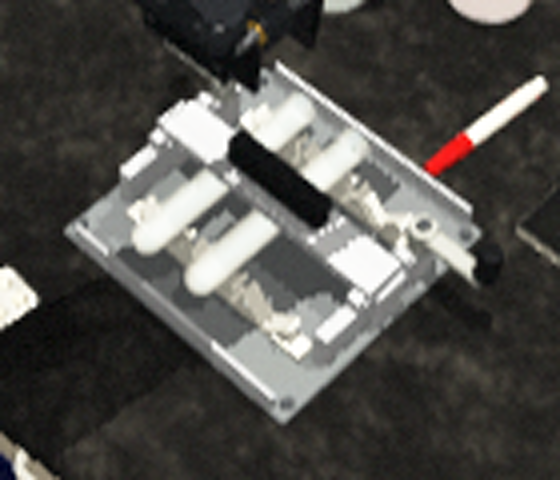

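The bar lies across the tubes between the guide posts at both ends (wrist view: ends at (275,75) and (272,250)). Next I close the left latch.

Emit:
{"api": "apply_moves", "payload": {
  "motion": "25 40 -10 0 0.7 0 50;25 40 -20 0 0 0 50;20 40 -30 0 0 0 50;15 25 -25 0 0 0 50;0 0 0 0 0 0 50;0 0 0 0 0 0 50",
  "squeeze": 8
}}

```text
time_s: 48.25
ee_pos: [0.5856, 0.0533, 0.156]
orientation: [0.745, 0.667, -0.007, -0.002]
ft_force: [0.5, -0.6, 0.4]
width: 0.0476
```

Run:
```python
from h import *
cpos(); im=save('wrist','w29.png'); c=cam('wrist')
for d in mark_of('latch_left_knob','wrist')[:2]: print(d['score'],d['location'],back('wrist',d['location'],.088,c))
```

```text
t 48.25 pos [0.5856 0.0533 0.156 ] q [ 0.7446  0.6675 -0.0073 -0.0022] F [ 0.5 -0.6  0.4] w 0.0476
carrier xy mm [ 42.9 154.7] tooly deg -6.3 toolz [-0.014 -0.007 -1.   ] [ 0.    0.06  1.86 -0.01  1.24  0.11]
0.64 [259.9, 216.7] [0.58693654 0.05005675 0.088     ]
```

View pics/w29.png

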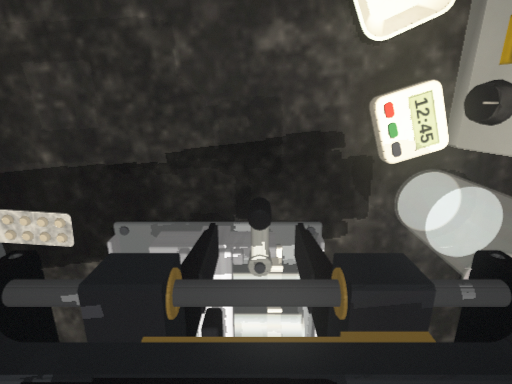

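Emit:
{"api": "apply_moves", "payload": {
  "motion": "1 -2 -15 0.4 -0.8 0 50;0 0 -17 0 0 0 50;0 0 -15 0 0 0 50;0 0 0 0 0 0 50;0 0 -9 0 0 0 50;0 0 0 0 0 0 50"
}}

```text
time_s: 49.1
ee_pos: [0.5881, 0.0481, 0.1022]
orientation: [0.746, 0.666, 0.003, 0.003]
ft_force: [-0.1, -0.2, -0.8]
width: 0.0475
```

Emit:
{"api": "apply_moves", "payload": {
  "motion": "0 0 -3 0 0 0 40;0 0 0 0 0 0 0;0 0 0 0 0 0 0;0 0 0 0 0 0 0;0 0 0 0 0 0 0;0 0 0 0 0 0 0"
}}

```text
time_s: 49.85
ee_pos: [0.5865, 0.0486, 0.0998]
orientation: [0.746, 0.666, 0.001, 0.001]
ft_force: [0.5, -0.7, -1.2]
width: 0.0178
```

Run:
```python
from h import *
cpos(); s=state()
p=np.array([.5825,-.0034]); d=s['ee_pos'][:2]-p; a0=np.degrees(np.arctan2(d[1],d[0])); r=np.hypot(*d); print(a0,r)
n=10; a=np.radians(np.linspace(a0,173.5,n+1)); P=1e3*min(max(r,.055),.057)*np.c_[np.cos(a),np.sin(a)]; print(np.round(np.diff(P,axis=0),1).tolist(),(173.5-a0)/n)
```

```text
t 49.85 pos [0.5865 0.0486 0.0998] q [0.746  0.666  0.0014 0.0009] F [ 0.5 -0.7 -1.2] w 0.0178
carrier xy mm [ 44.3 150.1] tooly deg -6.5 toolz [ 0.003  0.    -1.   ] [-0.01  0.11  1.91  0.    1.12  0.1 ]
85.55539785010117 0.05213563864974447
[[-8.4, 0.0], [-8.3, -1.3], [-8.0, -2.5], [-7.6, -3.7], [-6.9, -4.9], [-6.1, -5.9], [-5.1, -6.7], [-4.0, -7.4], [-2.8, -7.9], [-1.6, -8.3]] 8.794460214989883
```

Emit:
{"api": "apply_moves", "payload": {
  "motion": "-8.4 0 0 0 0 8.8 0;-8.3 -1.3 0 0 0 8.8 0;-8 -2.5 0 0 0 8.8 0;-7.6 -3.7 0 0 0 8.8 0;-6.9 -4.9 0 0 0 8.8 0;-6.1 -5.9 0 0 0 8.8 0;-5.1 -6.7 0 0 0 8.8 0;-4 -7.4 0 0 0 8.8 0;-2.8 -7.9 0 0 0 8.8 0;-1.6 -8.3 0 0 0 8.8 0;0 0 0 0 0 0 0"
}}

```text
time_s: 51.22
ee_pos: [0.5293, 0.0018, 0.0997]
orientation: [0.049, 0.999, 0.007, 0.002]
ft_force: [-0.0, 2.8, -1.4]
width: 0.0178
```

Run:
```python
from h import *
cpos(); s=state()
p=np.array([.5825,-.0034]); d=s['ee_pos'][:2]-p; print(np.degrees(np.arctan2(d[1],d[0])),np.hypot(*d))
save('wrist','w30.png')
```

```text
t 51.23 pos [0.5293 0.0018 0.0997] q [0.0488 0.9988 0.0069 0.0018] F [-0.   2.8 -1.4] w 0.0178
carrier xy mm [-7.5 97.4] tooly deg 84.4 toolz [ 0.004  0.014 -1.   ] [-0.11 -0.02  2.04  0.02  1.12 -1.59]
174.41123136953158 0.053494297421643015
```

View pics/w30.png

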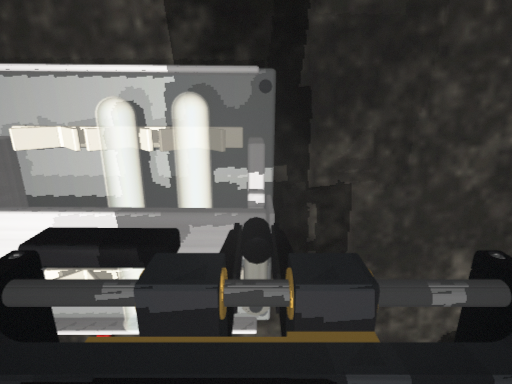

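The left latch is at its closed stop, with the stop pushing back 2.8 N. I'll nudge once more, release and lift.

Emit:
{"api": "apply_moves", "payload": {
  "motion": "-0.3 -2 0 0 0 0 0;0 0 0 0 0 0 0"
}}

```text
time_s: 51.52
ee_pos: [0.5292, 0.0019, 0.0997]
orientation: [0.05, 0.999, 0.009, 0.002]
ft_force: [-0.9, -0.7, -0.0]
width: 0.0174
```

Emit:
{"api": "apply_moves", "payload": {
  "motion": "0 0 0 0 0 0 30;0 0 0 0 0 0 40;0 0 0 0 0 0 45;0 0 25 0 0 0 45;0 0 40 0 0 0 45;0 0 50 0 0 0 45;0 0 40 0 0 0 45;0 0 0 0 0 0 45;0 0 0 0 0 0 45"
}}

```text
time_s: 52.65
ee_pos: [0.5279, -0.0001, 0.2583]
orientation: [0.05, 0.999, 0.007, 0.002]
ft_force: [-0.5, 0.3, -0.5]
width: 0.0429
```

Run:
```python
from h import *
cpos(); save('wrist','w31.png')
```

```text
t 52.65 pos [ 5.279e-01 -1.000e-04  2.583e-01] q [0.0504 0.9987 0.0069 0.0016] F [-0.5  0.3 -0.5] w 0.0429
carrier xy mm [-8.6 95.4] tooly deg 84.2 toolz [ 0.004  0.014 -1.   ] [-0.11 -0.16  1.9   0.01  1.41 -1.58]
```

View pics/w31.png

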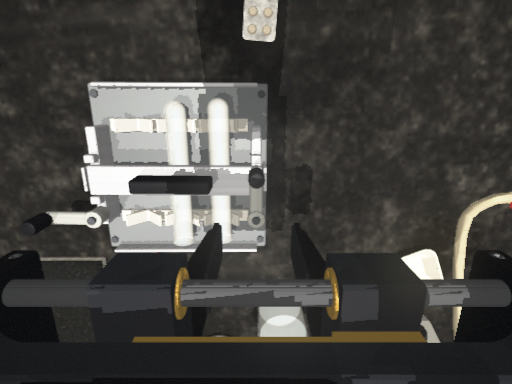

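The left latch is closed over the bar end. Now the right latch.

Emit:
{"api": "apply_moves", "payload": {
  "motion": "3 -20 0 0 0 -10 50;3 -28 0 0 0 -10 50;3 -28 0 0 0 -10 50;3 -28 0 0 0 -10 50;3 -28 0 0 0 -10 50;3 -28 0 0 0 -10 50;3 -28 0 0 0 -10 50;3 -28 -20 0 0 -10 50;2 -24 -40 0 0 -10 50;0 -8 -40 0 0 0 50;0 0 0 0 0 0 50;0 0 0 0 0 0 50"
}}

```text
time_s: 54.2
ee_pos: [0.5454, -0.2527, 0.1334]
orientation: [0.759, 0.651, 0.005, -0.01]
ft_force: [-0.6, 0.4, 0.6]
width: 0.0474
```

Run:
```python
from h import *
cpos(); im=save('wrist','w32.png'); c=cam('wrist')
for d in mark_of('latch_right_knob','wrist')[:2]: print(d['score'],d['location'],back('wrist',d['location'],.088,c))
```

```text
t 54.2 pos [ 0.5454 -0.2527  0.1334] q [ 0.7593  0.6506  0.0049 -0.0095] F [-0.6  0.4  0.6] w 0.0474
carrier xy mm [  36.3 -153.9] tooly deg -8.8 toolz [-0.005  0.021 -1.   ] [-0.53  0.11  1.84  0.02  1.2  -0.38]
0.58 [267.7, 224.7] [ 0.5528972  -0.25235081  0.088     ]
```

View pics/w32.png

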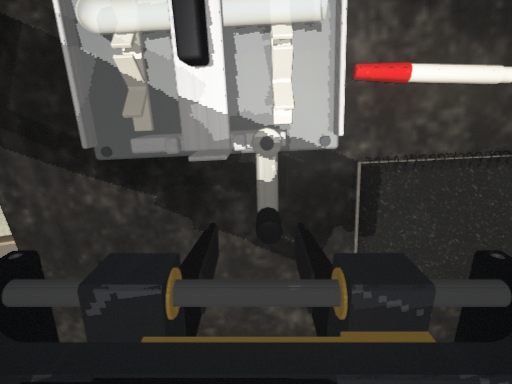

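Emit:
{"api": "apply_moves", "payload": {
  "motion": "8 -1 0 -1.2 -0.3 1 50;0 0 0 0 0 0 50;0 0 -15 0 0 0 50;0 0 -12 0 0 0 50;0 0 -6 0 0 0 50;0 0 0 0 0 0 50"
}}

```text
time_s: 55.05
ee_pos: [0.5557, -0.2532, 0.1019]
orientation: [0.753, 0.659, 0.001, 0.004]
ft_force: [0.3, 0.7, 0.1]
width: 0.0476
```

Emit:
{"api": "apply_moves", "payload": {
  "motion": "0 0 0 0 0 0 30;0 0 0 0 0 0 0;0 0 0 0 0 0 0;0 0 0 0 0 0 0;0 0 0 0 0 0 0"
}}

```text
time_s: 55.68
ee_pos: [0.5548, -0.2535, 0.1024]
orientation: [0.753, 0.658, -0.0, 0.003]
ft_force: [-0.9, -0.8, -0.6]
width: 0.0177
```

Run:
```python
from h import *
cpos(); s=state()
p=np.array([.5611,-.1982]); d=s['ee_pos'][:2]-p; a0=np.degrees(np.arctan2(d[1],d[0]))%360; r=np.hypot(*d); print(a0,r)
n=10; e=173.5;a=np.radians(np.linspace(a0,e,n+1)); P=1e3*min(max(r,.055),.057)*np.c_[np.cos(a),np.sin(a)]; print(np.round(np.diff(P,axis=0),1).tolist(),(e-a0)/n)
```

```text
t 55.67 pos [ 0.5548 -0.2535  0.1024] q [ 7.526e-01  6.585e-01 -1.000e-04  2.900e-03] F [-0.9 -0.8 -0.6] w 0.0177
carrier xy mm [  45.8 -153.6] tooly deg -7.6 toolz [ 0.004 -0.005 -1.   ] [-0.52  0.15  1.86 -0.    1.13 -0.38]
263.5305506782263 0.05565376905298129
[[-8.6, 1.7], [-8.2, 3.0], [-7.6, 4.2], [-6.9, 5.4], [-6.0, 6.4], [-4.9, 7.2], [-3.7, 7.9], [-2.4, 8.4], [-1.1, 8.7], [0.3, 8.7]] -9.003055067822629
```

Emit:
{"api": "apply_moves", "payload": {
  "motion": "-8.6 1.7 0 0 0 -9 0;-8.2 3 0 0 0 -9 0;-7.6 4.2 0 0 0 -9 0;-6.9 5.4 0 0 0 -9 0;-6 6.4 0 0 0 -9 0;-4.9 7.2 0 0 0 -9 0;-3.7 7.9 0 0 0 -9 0;-2.4 8.4 0 0 0 -9 0;-1.1 8.7 0 0 0 -9 0;0.3 8.7 0 0 0 -9 0;0 0 0 0 0 0 0"
}}

```text
time_s: 57.05
ee_pos: [0.5058, -0.1924, 0.1025]
orientation: [0.996, -0.092, -0.0, 0.006]
ft_force: [-1.6, -2.8, -2.5]
width: 0.0179
```

Run:
```python
from h import *
cpos()
```

```text
t 57.05 pos [ 0.5058 -0.1924  0.1025] q [ 9.957e-01 -9.210e-02 -2.000e-04  6.100e-03] F [-1.6 -2.8 -2.5] w 0.0179
carrier xy mm [ -9.6 -98.2] tooly deg -100.6 toolz [-0.001 -0.012 -1.   ] [-0.46  0.01  2.01 -0.01  1.12  1.3 ]
```

The right knob is at carrier (-9.6,-98.2), and the stop resists with 2.8 N. A small nudge, then release, retreat and check.

Emit:
{"api": "apply_moves", "payload": {
  "motion": "0.3 2 0 0 0 0 0;0 0 0 0 0 0 0;0 0 0 0 0 0 30;0 0 0 0 0 0 40;0 0 0 0 0 0 45;0 0 25 0 0 0 45;0 0 40 0 0 0 45;0 0 50 0 0 0 45;-10 20 50 0 0 0 45;-20 40 0 0 0 0 45;-20 40 0 0 0 0 45;0 0 0 0 0 0 45;0 0 0 0 0 0 45"
}}

```text
time_s: 58.68
ee_pos: [0.4558, -0.0883, 0.2746]
orientation: [0.996, -0.092, 0.004, 0.007]
ft_force: [0.5, 0.4, -0.1]
width: 0.0425
```

Run:
```python
from h import *
cpos(); save('wrist','w33.png'); im=save('side','s33.png'); c=cam('wrist')
cv2.imwrite('pics/s33c.png',cv2.resize(im[180:300,220:360,::-1],None,fx=4,fy=4,interpolation=cv2.INTER_CUBIC))
for k in ['latch_left_knob','latch_right_knob','bar']:
    for n in ['wrist','side']:
        if n=='wrist': pass
        for d in mark_of(k,n)[:2]: print(k,n,round(d['score'],2),np.round(d['location']),back(n,d['location'],.088 if 'knob' in k else .045))
# expected
cc,s=np.cos(-.10935),np.sin(-.10935)
for x,y in [(-.01,.098),(-.01,-.098),(0,0)]: print('exp',.5261+cc*x-s*y,-.0958+s*x+cc*y)
```

```text
t 58.67 pos [ 0.4558 -0.0883  0.2746] q [ 0.9958 -0.0917  0.0039  0.0067] F [ 0.5  0.4 -0.1] w 0.0425
carrier xy mm [-70.7  -0.2] tooly deg -100.5 toolz [ 0.007 -0.014 -1.   ] [-0.3  -0.33  2.01 -0.01  1.46  1.46]
latch_left_knob wrist 0.55 [162. 133.] [0.52592353 0.001155   0.088     ]
latch_left_knob side 0.52 [287. 239.] [ 0.47122775 -0.1279743   0.088     ]
latch_left_knob side 0.5 [263. 206.] [ 0.51759513 -0.00450335  0.088     ]
latch_right_knob side 0.45 [314. 244.] [ 0.50603411 -0.19336073  0.088     ]
bar wrist 0.88 [249. 112.] [ 0.52935633 -0.0958863   0.045     ]
bar side 0.78 [289. 230.] [ 0.52337449 -0.09865329  0.045     ]
exp 0.5268546837716366 0.0027059919619351475
exp 0.5054647713508835 -0.1921233478373685
exp 0.5261 -0.0958
```

View pics/w33.png

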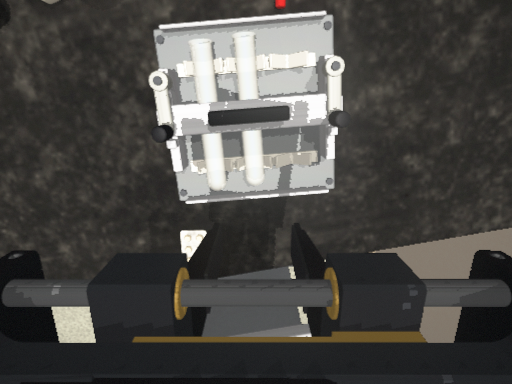

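View pics/s33c.png

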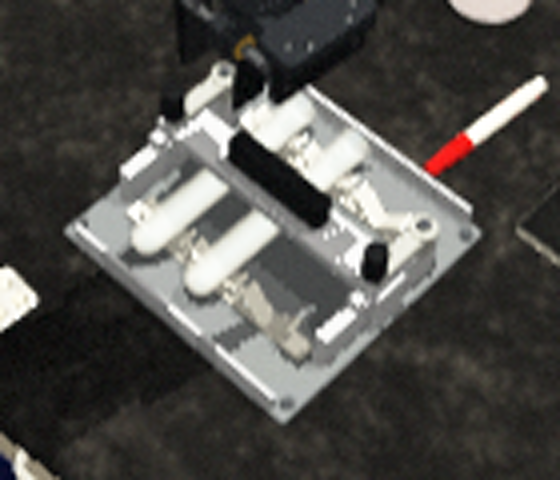

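Run:
```python
from h import *
im=save('wrist','w34.png'); c=cam('wrist')
cv2.imwrite('pics/w34c.png',cv2.resize(im[5:210,140:355,::-1],None,fx=2.8,fy=2.8,interpolation=cv2.INTER_CUBIC))
cc,s=np.cos(-.10935),np.sin(-.10935)
def w(x,y,z): return [.5261+cc*x-s*y,-.0958+s*x+cc*y,z]
pts={'knobL':w(-.01,.098,.1),'knobR':w(-.01,-.098,.1),'pivL':w(.046,.098,.072),'pivR':w(.046,-.098,.072),'barA':w(-.018,.104,.057),'barB':w(.018,.104,.057),'barC':w(-.018,-.104,.057),'barD':w(.018,-.104,.057)}
P=proj('wrist',np.array(list(pts.values())),c)
for k,p in zip(pts,P): print(k,p.round(1),((p-[140,5])*2.8).round())
```

```text
knobL [157.2 133. ] [ 48. 358.]
knobR [342.3 118.2] [566. 317.]
pivL [156.3  79. ] [ 46. 207.]
pivR [335.   64.5] [546. 166.]
barA [164.3 137.1] [ 68. 370.]
barB [159.3 106. ] [ 54. 283.]
barC [336.9 123.3] [551. 331.]
barD [336.8  91.7] [551. 243.]
```

View pics/w34c.png

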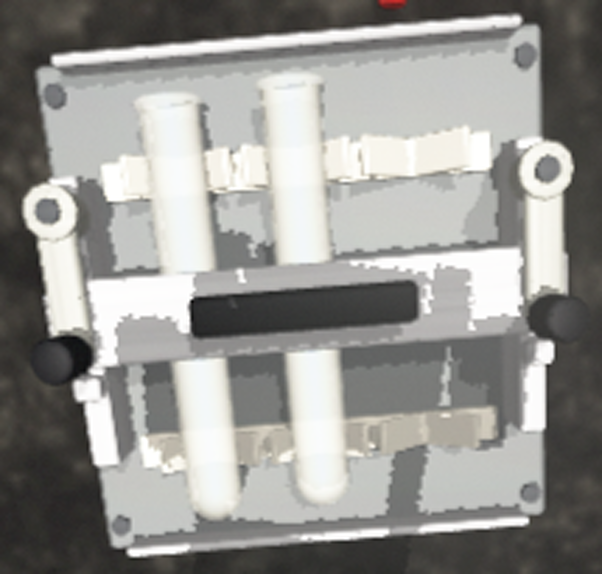

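Both knobs match the closed prediction to within a couple of millimetres, with the bar and tubes in place. I'm handing in the job.

Run:
```python
from h import *
st(); print(job_done())
```

```text
t 59.12 pos [ 0.4557 -0.0885  0.2742] q [ 0.9957 -0.0922  0.0032  0.0065] F [-1.3 -0.1 -0.2] w 0.0426
the job is handed in; nothing more can be done
None
```

The job is handed in at about 59 s of the 208 s allowed. Both glass tubes are in the carrier, the bar is down across them, and both latches are closed over its ends.

- **Tubes:** Only two were present. I laid one in the middle groove and one in the left groove, and left the turquoise look-alike and the beaker alone. Both measured within about 5 mm of centre along their groove and parallel to it.
- **Bar:** It was knocked a couple of centimetres during the run, so I measured it again before gripping it. It went down between the guide posts until it stopped moving, at the height expected for its seats. The wrist force stayed near the bar's own weight and did not confirm contact until release.
- **Latches:** I swung both open before placing the tubes and turned both back to their closed stops. The stop pushed back with about 2.8 N each time. In the last wrist view the right knob was about where a closed latch should be. The left knob was about 1.5 mm off, toward the inside.
- **Disagreements in the last checks:** The network's bar mark was 3–4 mm from the expected position in both the wrist and side views. It also gave some wrong low-confidence knob marks in the side view. The pictures themselves showed the bar and knobs in place.
- **Mishap on the way:** The first descent on the left knob landed short, about 15 mm off. I corrected it with smaller steps.

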